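Fit the cup head to the vial mixer

TASK

Fit the cup head to the vial mixer: lift it out of the stand and set its shank gently into the mixer's collet until it is fully home, with the nut still loose. Then turn the hexagonal collet nut clockwise, seen from above, until the collet bites on the shank and is snug, when the nut's steady turning effort has risen by about three quarters; do not overtighten it. Let go, and leave the other two heads in the stand and the things around the mixer alone.

Things in the scene. Friction and masses are not known exactly. Their poses are not given: they have to be found in the camera images.
- cup_head: The head to fit: one loose rigid piece, upright at the start in one of the stand's three holes (any of them). From its origin (centre of the shank's lower end) up its z axis: steel shank 12 mm diameter and 48 mm long with a 3 mm chamfered end, collar 18 mm diameter and 10 mm high, then a white open cup 30 mm outside diameter and 22 mm high (58 to 80 mm above the origin). 40 to 85 g.
- cup_tip (a point): The centre of the lower end of the cup head's shank (the same point as the origin of cup_head).
- cup_middle (a point): On the cup head's axis at the middle of the cup's height, 69 mm above the shank's lower end.
- stand: Fixed grey block, 50 mm (its x) by 180 mm (its y) by 56 mm high, with three holes in a row along its y at -60, 0 and +60 mm. A collar of each head rests on the block's top, its shank hangs in the 15 mm hole. Origin: centre of the underside.
- disc_head: Bystander: another head in the stand, same shank and collar, topped by a flat disc 42 mm diameter, 8 mm thick. Origin at the shank's lower end. Leave it.
- dome_head: Bystander: another head in the stand, same shank and collar, topped by a solid dome 26 mm diameter, 24 mm high. Origin at the shank's lower end. Leave it.
- mixer: Fixed white box-shaped vial mixer, 160 x 160 mm, top at 66 mm height; on the centre of its top stands the collet with an upright axis. Origin: centre of the underside. Its front panel faces its -x.
- bore: The collet's fixed steel bore below the jaws: 36 mm square neck on the mixer's top, with a blind hole 14 mm diameter and 23 mm deep, mouth at 93 mm and flat floor at 70 mm height. Origin: centre of the underside, 66 mm height.
- bore_floor (a point): On the collet's axis at the floor of the bore, 70 mm height; z up. The shank is fully home when its lower end stands on it; the collar is then 3 mm above the nut's top.
- nut_top (a point): On the nut's axis (the collet's axis) at the nut's top face, 115 mm height. Turns with the nut; z up. The nut is an aluminium hexagonal ring 44 mm across flats, 26 mm high (89 to 115 mm), open in the middle (25 mm), jaws inside; its x axis is square to one flat.
- nut: The same collet nut; origin on its axis at its lower face, 89 mm height, 23 mm above the top of the mixer's casing, so fingertips may reach a little below it. It turns stiffly (free effort about 0.4 N m) and stays where it is left. From the start it turns freely for some 0.28 to 1.1 rad, different each time, then the jaws bite and the effort climbs by about 1.1 N m per rad; 0.24 to 0.38 N m above the free effort is snug. It can turn 1.6 rad or more.
- jaw_far: The collet jaw on the mixer's +x side: steel, V-faced, 20 mm high, inside the nut (95 to 115.5 mm height), moved inward slowly by the nut. Origin on the collet's axis at the jaw's lower end when open. With the nut loose the jaws stand clear of the shank by about 1 mm or more all round.
- jaw_near: The collet jaw on the mixer's -x side, the mirror image of jaw_far.
- vial0: Bystander: small glass vial 22 mm diameter, 42 mm high, standing. Origin at its underside.
- vial1: Bystander: vial like vial0.
- vial2: Bystander: vial like vial0.
- spray: Bystander: white spray bottle, 52 mm diameter, 165 mm high. Origin at its underside.
- syringe: Bystander: capped empty syringe lying flat, 140 mm long. Origin at its middle, underside.

How it is judged:
By the outcome, as a careful person would: the job done as asked, in the order asked, and still so for the second after the job is handed in, with the robot touching nothing.
It also fails if it takes over 67 s, if anything falls off the work surface, if the arm or the gripper's body presses on something with over 40 N, if the wrist force passes 120 N, or if a joint passes its speed limit or range.

ROBOT

A 6-joint arm with a two-finger parallel gripper is mounted at the origin on the work surface. World frame = base frame: x ahead of the robot, y to its left, z up, the work surface at z = 0. Lengths are in mm, angles in rad, forces in N, time in s.
With the tool pointing down it reaches from about 350 to 975 mm from the base axis. Payload 7.1 kg.
Tool frame: the origin (TCP) lies at the very end of the fingers, on their centre line; the grasp point (between the pads) lies 19 mm behind it; z points along the fingers, x is the direction in which the jaws open and shut, and the axes are right-handed (so a half turn about z gives the same grasp; the last joint's range is limited). The gripper opens to 88 mm and grips with 3 to 60 N. Pads are 20 mm wide; open, the fingers measure 115 mm over their backs; the gripper's body (75 mm by 178 mm) begins 61 mm behind the grasp point.
Start: joints at [-1.252, 0.423, 1.63, -0, 1.089, -0.019], TCP at [207.15, -589.656, 222.675] pointing down, gripper open.
Joint ranges: [-3, 3], [-0.9, 2.11], [0.09, 2.58], [-1.31, 4.45], [0.11, 2.69], [-2.54, 2.54]. Speed limits (rad/s): [2.39, 2.39, 3.01, 3.14, 3.14, 3.14].

INTERFACE

Orientations are given as a rotation vector (axis times angle).
In Python, from workcell import * gives the robot as it stands.
- The arm moves only by the tool arm_command, never from a script. Its argument "increments" is a list of rows, each a list of 2 entries, a list of its own where there are three numbers: the shift along the tool's x, y, z in cm, then the turn about the tool's z in degrees. In form: [[[dx, dy, dz], turn], ...]. A call has 1 to 20 rows; each row shifts and turns the pose as measured when the row begins, along the tool's axes as they then stand; what a row does not reach is not made up. A row lasts 1/10 s, in which the tool goes at most 50 mm and 8.59 degrees, less where a joint would pass 70% of its speed; a pose out of reach is approached as far as the arm can. A call is refused whole if a number of a shift passes 5 or a number of a turn 8.59, either way. A call with a gripper value outside its range is refused whole. "gripper" is the opening, from 0 (shut) to 1 (fully open), set as the call begins (left out, the last holds). The fingers move at their own pace and stop on an object; the grip force is fixed at half the most. Time passes only in rows, so rows that do not move let the fingers close. It gives the time, the measured TCP pose, the force and the opening at its end, in the units of the state.
- get_obs(): the state, without advancing time (a new reading comes with each control period).
- get_image(name): name is "side" or "top"; returns the picture (400x640x3 uint8, red, green, blue); there is no depth.
- camera_params(name): a dict with "K" (3x3 intrinsics, pixels), "k1" (the pictures are not rectified: a ray, as slopes to the right and down, at radius r is drawn at 1 + k1 r^2 times it, then the intrinsics apply), "rvec" (rotation vector, rad) and "tvec" (3), from world to camera coordinates, as OpenCV has them. Camera axes: x right, y down, z forward; pixel columns grow to the right and rows downward; lengths in mm; the calibration is good to about 2 mm. A picture is of the moment at which its call begins. camera_params takes no time and is no camera call.
- close_job(): hands the job in, once; it reports no verdict.
The state is a dict: "t": time; "qpos": joint angles; "qvel": joint speeds; "joint_torque": joint torques, N m; "ee_pos": TCP position; "orientation": TCP orientation; "ft_force": force on the tool from outside, world axes, zero at the start; "moment": the same for the moment, N m; "width": finger opening in mm.
Only numpy, scipy, OpenCV 4.12 (cv2) and the standard library are available. Lean on these libraries where they do the work, as an engineer would, in place of code of your own. Each camera call takes 0.05 s, during which the arm holds its last target.

## Working session

There is one attempt and no reset: what is moved stays moved. The work goes in short steps, Python scripts to look and compute and a tool call to move; the robot and the scene stay as the last step left them, time stands still between calls to the robot, and variables do not carry over. Pictures are saved under pics/ and viewed, and the job is handed in when it is done.

Besides the shell and the picture viewer there is one more tool, called after "Call:" as name(argument=value, ...), one argument or row to a line, values as JSON. arm_command: Moves the arm, as the interface text tells. Its arguments: {"type":"object","properties":{"increments":{"type":"array","items":{"type":"array"}},"gripper":{"type":"number"}},"required":["increments"]}

```bash
mkdir -p pics; ls; cat > h.py <<'E'
from workcell import *
import numpy as np, cv2
def grab(n,f):
    im=get_image(n); cv2.imwrite(f,im[:,:,::-1]); return im
def cam(n):
    p=camera_params(n); R=cv2.Rodrigues(np.array(p["rvec"],float))[0]; return np.array(p["K"]),p["k1"],R,np.array(p["tvec"],float)
def proj(n,P):
    K,k1,R,t=cam(n); c=np.atleast_2d(P)@R.T+t; s=c[:,:2]/c[:,2:]; r2=(s**2).sum(1,keepdims=True); s=s*(1+k1*r2)
    return s@K[:2,:2].T+K[:2,2]
def ray(n,uv):
    K,k1,R,t=cam(n); d=(np.array(uv,float)-K[:2,2])/np.array([K[0,0],K[1,1]]); s=d.copy()
    for _ in range(30): s=d/(1+k1*(s@s))
    return -R.T@t, R.T@np.array([s[0],s[1],1])
def onz(n,uv,z):
    o,d=ray(n,uv); return o+d*(z-o[2])/d[2]
E
python3 - <<'E'
from h import *
grab("side","pics/s0.png");grab("top","pics/t0.png")
print(get_obs())
for n in("side","top"):
    print(camera_params(n)); o,d=ray(n,(320,200)); print(o,d)
E
```

```text
pics
{'t': 0.1, 'qpos': array([-1.25199934e+00,  4.23775035e-01,  1.63056430e+00, -2.99373073e-05,
        1.08859551e+00, -1.90515386e-02]), 'qvel': array([-3.16686750e-04, -1.65192271e-03, -1.52406697e-03,  1.31099923e-03,
       -7.49591655e-04,  1.47272646e-05]), 'joint_torque': array([-8.33890772e-04, -5.45612025e+01, -2.74324876e+01,  6.45134551e-02,
        1.89060322e-02, -5.34204207e-05]), 'ee_pos': array([ 206.99799501, -589.2209906 ,  221.99215993]), 'orientation': array([-2.56267471e+00,  1.81588228e+00,  1.72098773e-03]), 'ft_force': array([-1.32787782,  0.04389446,  0.22674466]), 'moment': array([-0.01957723,  0.00529303, -0.01418492]), 'width': 87.82346695302371}
{'K': array([[379.41877304,   0.        , 314.65083414],
       [  0.        , 379.41877304, 200.9316045 ],
       [  0.        ,   0.        ,   1.        ]]), 'k1': -0.0273838397692704, 'rvec': array([ 1.06190653, -2.53930341,  0.86831875]), 'tvec': array([389.97344077, 374.41156646, 613.030845  ])}
[213.63548497 332.31690256 715.5385932 ] [ 0.43163021 -0.43925947 -0.78800461]
{'K': array([[402.42540652,   0.        , 324.16505213],
       [  0.        , 402.42540652, 198.15769778],
       [  0.        ,   0.        ,   1.        ]]), 'k1': -0.07109114829257991, 'rvec': array([ 2.17254355, -2.16377558,  0.11421547]), 'tvec': array([ -6.78180995, 576.51110073, 925.08610758])}
[476.97348155  -3.84620076 980.1412415 ] [ 0.09963383  0.00969872 -0.99504126]
```

View pics/s0.png

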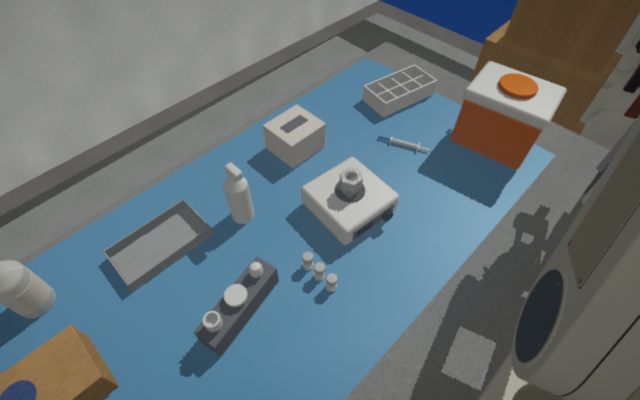

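View pics/t0.png

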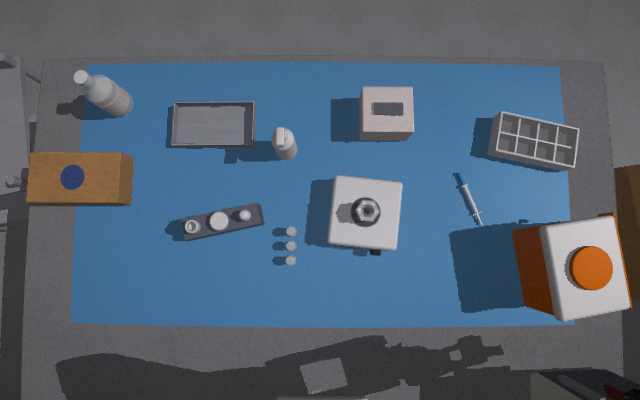

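The cup head is at side (212,321) and top (191,227), in the stand's left hole. The disc is in the middle hole and the dome in the right one. The mixer's collet nut is at top (366,211) and side (350,180). Next I'll zoom in on both.

```bash
python3 - <<'E'
from h import *
s=cv2.imread("pics/s0.png");t=cv2.imread("pics/t0.png")
a=cv2.resize(t[190:250,155:275],None,fx=6,fy=6,interpolation=2)
b=cv2.resize(t[165:265,315:415],None,fx=6,fy=6,interpolation=2)
cv2.imwrite("pics/z1.png",a);cv2.imwrite("pics/z2.png",b)
c=cv2.resize(s[250:360,190:290],None,fx=5,fy=5,interpolation=2)
d=cv2.resize(s[150:250,290:410],None,fx=5,fy=5,interpolation=2)
cv2.imwrite("pics/z3.png",c);cv2.imwrite("pics/z4.png",d)
E
```

```text
(no output)
```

View pics/z1.png

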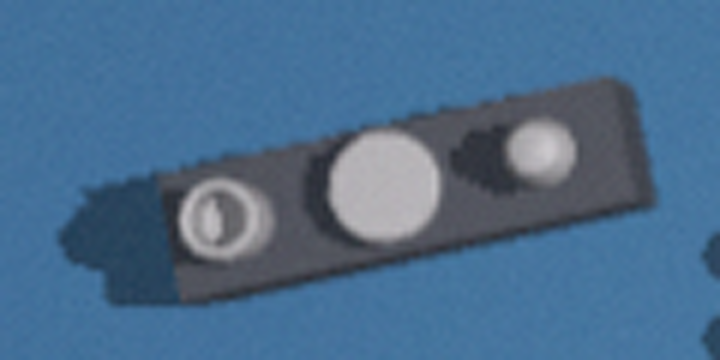

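View pics/z2.png

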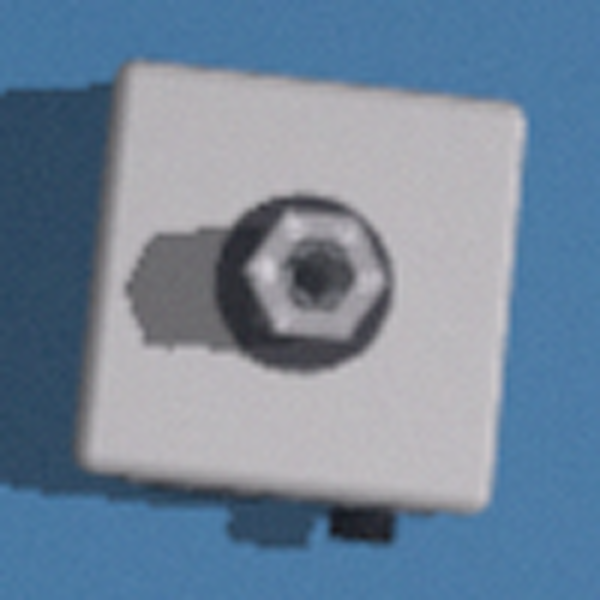

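View pics/z3.png

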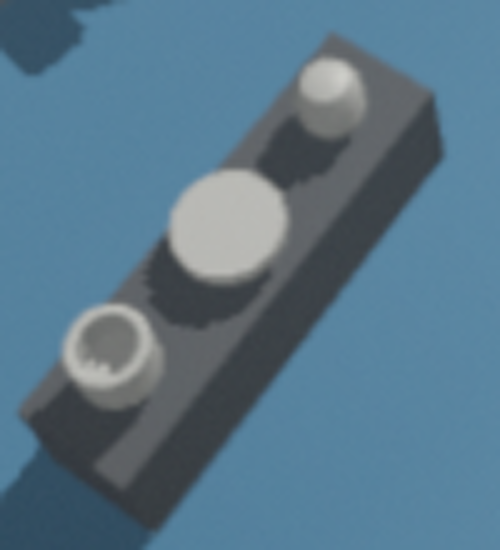

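View pics/z4.png

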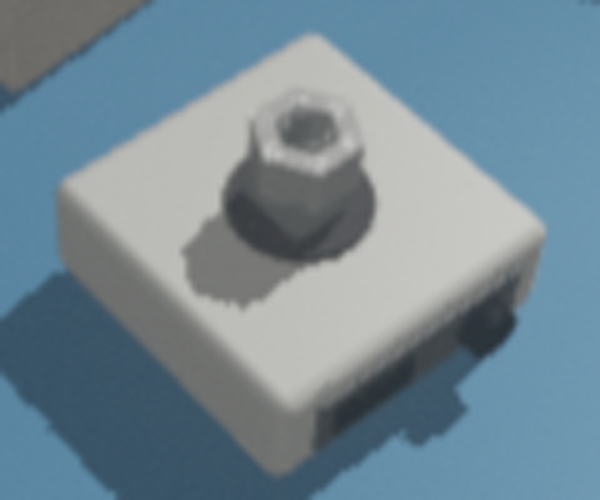

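```bash
cat > m.py <<'E'
from h import *
def tri(a,b):
    o1,d1=ray("top",a);o2,d2=ray("side",b)
    A=np.stack([d1,-d2],1);k=np.linalg.lstsq(A,o2-o1,rcond=None)[0]
    p,q=o1+k[0]*d1,o2+k[1]*d2; return (p+q)/2,p-q
def comp(im,box,th,seed):
    x0,y0,x1,y1=box; g=cv2.cvtColor(im[y0:y1,x0:x1],cv2.COLOR_BGR2GRAY)
    f=6; g=cv2.resize(g,None,fx=f,fy=f,interpolation=cv2.INTER_CUBIC)
    n,l,st,c=cv2.connectedComponentsWithStats((g>th).astype(np.uint8))
    i=l[int((seed[1]-y0)*f),int((seed[0]-x0)*f)]
    m=(l==i).astype(np.uint8); cs,_=cv2.findContours(m,0,1); h=cv2.convexHull(np.concatenate(cs))
    pts=(h[:,0]+.5)/f-.5+[x0,y0]
    return pts,h,st[i]
E
python3 - <<'E'
from m import *
t=cv2.imread("pics/t0.png");s=cv2.imread("pics/s0.png")
def show(n,im,box,th,seed):
    p,h,st=comp(im,box,th,seed); M=cv2.moments(p.astype(np.float32).reshape(-1,1,2)); 
    c=(M["m10"]/M["m00"],M["m01"]/M["m00"]); print(n,th,st,p.min(0).round(1),p.max(0).round(1),np.round(c,2)); return p,c
for th in (105,120,135,150):
    show("nut top",t,(340,190,390,235),th,(374,215))
for th in (130,150,165):
    show("nut side",s,(335,162,368,200),th,(343,178))
g=cv2.cvtColor(t,cv2.COLOR_BGR2GRAY); print(g[219:236,181:203]); print(g[203:221,352:382:1])
gs=cv2.cvtColor(s,cv2.COLOR_BGR2GRAY); print(gs[165:190:1,336:366])
E
```

```text
nut top 105 [    0     0   300   270 65168] [339.6 189.6] [389.4 234.4] [364.5 212. ]
nut top 120 [    0     0   300   270 57132] [339.6 189.6] [389.4 234.4] [364.5 212. ]
nut top 135 [ 100   62  134  125 7590] [356.2 199.9] [378.4 220.6] [367.33 210.31]
nut top 150 [ 101   64  131  120 5942] [356.4 200.2] [378.1 220.1] [367.3  210.27]
nut side 130 [    0     0   198   228 23731] [334.6 161.6] [367.4 199.4] [352.25 178.48]
nut side 150 [    0     0   198   228 21378] [334.6 161.6] [367.4 199.4] [352.33 178.53]
nut side 165 [    0     0   198   228 19164] [334.6 161.6] [367.4 199.4] [352.42 178.49]
[[ 74  79  80  86  83  82  85  82  87  99 108 106  91  82  83  87  85  83
   82  85  81  87]
 [ 72  81  85  83  84  83  88 115 145 153 158 155 148 132 111  94  85  83
   85  83  84  85]
 [ 73  69  68  69  73  90 143 161 157 145 137 143 163 170 154 124 110  93
   85  85  84  85]
 [ 69  54  51  51  61 124 177 153 133 108  90  99 121 155 175 159 130 119
   95  84  80  86]
 [ 62  50  51  57 105 168 167 127 132 146  99 100 102 118 152 172 151 135
  118  92  82  82]
 [ 62  51  50  56 133 189 150 
[... 5763 characters left out ...]
106 113 127 133 144 159
  155 130 110 102  99  99 100 102 118 165 188 193]
 [106  88  86  87  89  93 100 102 102 102 101 101 101 102 104 106 113 118
  120 107 100 100  99  99  99 100  97 132 182 192]
 [ 90  85  85  86  88  94 101 100 100 101 101 101 101 101 102 100 102 104
  103 101  99 100  99  99 100  98  92 106 163 189]
 [ 89  85  81  85  88  91 100 101 100 100 100 100 101 101 100 101 102 102
  100 100 100  99  98  99  97  94  90  93 132 185]
 [ 83  75  73  81  85  91 100 101 102 100  99 100 101 100  99 101 101 102
  100  99  99  98  97  94  92  89  90  90 111 181]
 [ 76  66  65  71  80  87  93  97  99  99 101  99 100 100 101 101 102 102
  100  99  98  96  92  89  89  89  89  90 106 170]]
```

```bash
python3 - <<'E'
from m import *
p,e=tri((367.5,210.35),(351.2,175.8)); print("nut",p,e, onz("top",(367.5,210.35),115),onz("side",(351.2,175.8),115))
p,e=tri((191.6,226.4),(211.3,318.8)); print("cup",p,e, onz("top",(191.6,226.4),88),onz("side",(211.3,318.8),88))
# fit rim edge ellipse in top by thresholds, nut hull refined
t=cv2.imread("pics/t0.png")
p,h,st=comp(t,(340,190,390,235),135,(374,215))
ap=cv2.approxPolyDP(h,10,True)[:,0]; c=(ap+.5)/6-.5+[340,190]; W=np.array([onz("top",q,115) for q in c]); print(W.round(1))
for a,b in zip(W,np.roll(W,-1,0)): print(np.hypot(*(b-a)[:2]).round(1), np.degrees(np.arctan2((b-a)[1],(b-a)[0]))%60)
# stand top
m=cv2.inRange(t[190:250,155:275],(70,70,70),(100,100,100))
for q in ((155+160/6,190+175/6),(155+612/6,190+78/6),(155+637/6,190+195/6),(155+180/6,190+300/6)): print(onz("top",np.array(q)-.4,56).round(1))
for n,q in (("disc",(155+385/6-.4,190+186/6-.4,74)),("dome",(155+541/6-.4,190+152/6-.4,90))): print(n,onz("top",q[:2],q[2]).round(1))
# mixer top corners
for q in ((127,66),(522,106),(490,505),(85,465)): print(onz("top",(315+q[0]/6-.4,165+q[1]/6-.4),66).round(1))
E
```

```text
nut [542.58406111 -97.59314201 112.55412338] [-1.64197442 -1.28562223  0.01725113] [541.58106327 -97.97078804 115.        ] [542.06271103 -95.20298524 115.        ]
cup [506.9106911  293.1839454   84.53544746] [-1.71836962 -1.90706444 -0.68598115] [505.92793245 290.97216663  88.        ] [506.31400667 294.32645332  88.        ]
[[ 564.2  -87.8  115. ]
 [ 561.7 -110.6  115. ]
 [ 542.2 -121.2  115. ]
 [ 519.5 -107.3  115. ]
 [ 521.6  -83.7  115. ]
 [ 545.   -73.7  115. ]]
22.9 23.86197912333202
22.2 28.67874741834555
26.6 28.57176703773567
23.8 24.993648273994154
25.4 23.11253475497531
23.9 23.620372678780434
[524.4 326.5  56. ]
[562.9 151.6  56. ]
[517.9 141.1  56. ]
[476.5 316.9  56. ]
disc [519.9 233.8  74. ]
dome [532.1 171.7  90. ]
[625.  -30.9  66. ]
[ 610.3 -182.4   66. ]
[ 458.3 -168.    66. ]
[473.  -15.2  66. ]
```

```bash
cat >> h.py <<'E'
def st():
    o=get_obs(); R=cv2.Rodrigues(np.array(o["orientation"]))[0]
    yaw=np.degrees(np.arctan2(R[1,0],R[0,0])); return o,R,yaw
def plan(P,yawt=None):
    o,R,yaw=st(); d=R.T@(np.array(P)-o["ee_pos"])/10
    print("t",round(o["t"],2),"tcp",o["ee_pos"].round(1),"yaw",round(yaw,1),"q",o["qpos"].round(2),"w",round(o["width"],1),"F",o["ft_force"].round(1),"M",o["moment"].round(2),"tilt",R[:,2].round(4))
    print("shift cm",d.round(2),"world mm",(d@R.T*10).round(1), "turn",None if yawt is None else round((yaw-yawt+90)%180-90,1))
E
python3 - <<'E'
from h import *
plan((506,292,250),12.4)
E
```

```text
t 0.1 tcp [ 207.  -589.2  222. ] yaw -70.6 q [-1.25  0.42  1.63 -0.    1.09 -0.02] w 87.8 F [-1.3  0.   0.2] M [-0.02  0.01 -0.01] tilt [-4.0e-04  1.3e-03 -1.0e+00]
shift cm [-73.23 -57.42  -2.7 ] world mm [299.  881.2  28. ] turn -83.0
```

Call:
arm_command(
  increments=[
    [[-3.6,-2.8,-0.3],0],
    [[-3.6,-2.8,-0.3],0],
    [[-3.6,-2.8,-0.3],0],
    [[-3.6,-2.8,-0.3],0],
    [[-3.6,-2.8,-0.3],0],
    [[-3.6,-2.8,-0.3],0],
    [[-3.6,-2.8,-0.3],0],
    [[-3.6,-2.8,-0.3],0],
    [[-3.6,-2.8,-0.3],0],
    [[-3.6,-2.8,-0.3],0],
    [[0,0,0],-8.5],
    [[0,0,0],-8.5],
    [[0,0,0],-8.5],
    [[0,0,0],-8.5],
    [[0,0,0],-8.5],
    [[0,0,0],-8.5],
    [[0,0,0],-8.5],
    [[0,0,0],-8.5],
    [[0,0,0],-8.5],
    [[0,0,0],-8.5],
  ],
)

```text
t: 2.1
ee_pos: [353.1, -136.5, 249.0]
orientation: [-3.109, -0.408, 0.006]
ft_force: [0.3, 0.5, 1.0]
width: 87.9
```

```bash
python3 - <<'E'
from h import *
plan((506,292,200),12.4)
E
```

```text
t 2.1 tcp [ 353.1 -136.5  249. ] yaw 15.0 q [-0.4   0.01  2.1   0.    1.03 -0.67] w 87.9 F [0.3 0.5 1. ] M [ 0.02 -0.06 -0.  ] tilt [-0.0043  0.0058 -1.    ]
shift cm [ 25.85 -37.42   5.09] world mm [152.9 428.5 -49. ] turn 2.6
```

Call:
arm_command(
  increments=[
    [[2.58,-3.7,0],2.5],
    [[2.58,-3.7,0],0],
    [[2.58,-3.7,0],0],
    [[2.58,-3.7,0],0],
    [[2.58,-3.7,0],0],
    [[2.58,-3.7,1],0],
    [[2.58,-3.7,1],0],
    [[2.58,-3.7,1],0],
    [[2.58,-3.7,1],0],
    [[2.2,-3,1],0],
    [[0,0,0],0],
    [[0,0,0],0],
  ],
)

```text
t: 3.3
ee_pos: [523.3, 289.9, 196.1]
orientation: [-3.118, -0.348, 0.006]
ft_force: [-1.0, -1.0, -0.1]
width: 87.5
```

```bash
python3 - <<'E'
from h import *
plan((506,292,120),12.4)
E
```

```text
t 3.3 tcp [523.3 289.9 196.1] yaw 12.7 q [0.48 0.42 1.71 0.01 1.02 0.26] w 87.5 F [-1.  -1.  -0.1] M [-0.07 -0.1   0.03] tilt [-0.0044  0.0034 -1.    ]
shift cm [-1.62 -0.56  7.62] world mm [-17.3   2.1 -76.1] turn 0.3
```

Call:
arm_command(
  increments=[
    [[-0.8,-0.3,2],0.3],
    [[-0.8,-0.3,2],0],
    [[0,0,2],0],
    [[0,0,1.6],0],
    [[0,0,0],0],
  ],
)

```text
t: 3.8
ee_pos: [503.9, 286.5, 120.2]
orientation: [-3.121, -0.333, 0.006]
ft_force: [-0.2, -0.0, -0.7]
width: 87.8
```

```bash
python3 - <<'E'
from h import *
a=grab("top","pics/t1.png");b=grab("side","pics/s1.png")
plan((506,292,120),12.4)
o=get_obs(); print(proj("top",o["ee_pos"]),proj("side",o["ee_pos"]))
cv2.imwrite("pics/z5.png",np.hstack([cv2.resize(a[170:270,140:240],(400,400)),cv2.resize(b[240:340,150:250],(400,400))])[:,:,::-1])
E
```

```text
t 3.9 tcp [505.4 287.5 122.1] yaw 12.2 q [0.49 0.49 1.79 0.01 0.85 0.28] w 88.1 F [0.6 0.9 0.6] M [-0.01 -0.11 -0.01] tilt [-0.0011  0.0044 -1.    ]
shift cm [ 0.15 -0.43  0.21] world mm [ 0.6  4.5 -2.1] turn -0.2
[[188.03685482 226.09712198]] [[210.44280232 308.67283412]]
```

View pics/z5.png

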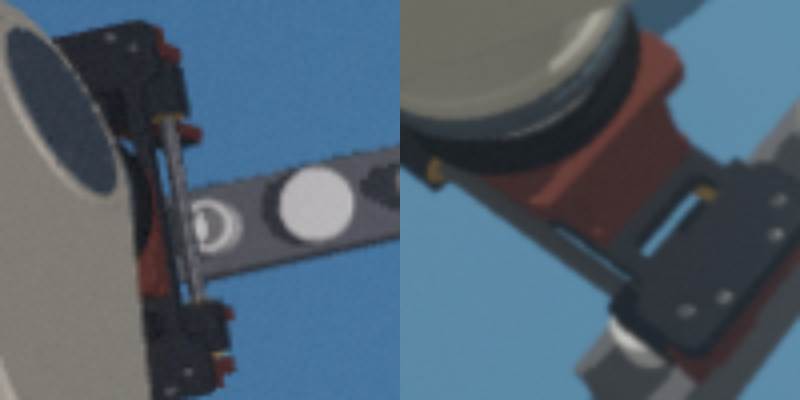

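The gripper hides the cup in both views, so the fingertips can't be checked here. I'm descending on the two-view estimate.

Call:
arm_command(
  increments=[
    [[0.15,-0.45,0],0],
    [[0,0,1.5],0],
    [[0,0,1.5],0],
    [[0,0,1.2],0],
    [[0,0,0],0],
    [[0,0,0],0],
  ],
)

```text
t: 4.5
ee_pos: [507.6, 292.8, 79.3]
orientation: [-3.118, -0.331, -0.005]
ft_force: [-0.2, -0.4, -0.1]
width: 87.8
```

```bash
python3 - <<'E'
from h import *
plan((506,292.5,62),12.4)
E
```

```text
t 4.5 tcp [507.6 292.8  79.3] yaw 12.1 q [0.5  0.56 1.8  0.01 0.77 0.28] w 87.8 F [-0.2 -0.4 -0.1] M [-0.06 -0.05  0.02] tilt [ 0.0028  0.0064 -1.    ]
shift cm [-0.17  0.01  1.73] world mm [ -1.6  -0.3 -17.3] turn -0.3
```

Call:
arm_command(
  increments=[
    [[-0.1,0,1],0],
    [[0,0,0.7],0],
    [[0,0,0],0],
    [[0,0,0],0],
  ],
)

```text
t: 4.9
ee_pos: [506.6, 292.8, 60.7]
orientation: [-3.118, -0.331, -0.005]
ft_force: [0.3, 0.9, 0.8]
width: 87.9
```

```bash
python3 - <<'E'
from h import *
plan((506,292.5,62),12.4)
E
```

```text
t 4.9 tcp [506.6 292.8  60.7] yaw 12.1 q [0.5  0.59 1.81 0.01 0.74 0.29] w 87.9 F [0.3 0.9 0.8] M [-0.07 -0.09 -0.  ] tilt [ 0.0027  0.0063 -1.    ]
shift cm [-0.07  0.02 -0.13] world mm [-0.6 -0.3  1.3] turn -0.3
```

Call:
arm_command(
  increments=[
    [[0,0,-0.1],0],
    [[0,0,0],0],
    [[0,0,0],0],
    [[0,0,0],0],
    [[0,0,0],0],
    [[0,0,0],0],
    [[0,0,0],0],
    [[0,0,0],0],
  ],
  gripper=0,
)

```text
t: 5.7
ee_pos: [507.4, 293.2, 63.1]
orientation: [-3.117, -0.331, -0.008]
ft_force: [0.1, -0.2, 0.5]
width: 28.9
```

```bash
python3 - <<'E'
from h import *
plan((506,292.5,62),12.4)
E
```

```text
t 5.7 tcp [507.4 293.2  63.1] yaw 12.1 q [0.5  0.59 1.81 0.01 0.74 0.29] w 28.9 F [ 0.1 -0.2  0.5] M [-0.06 -0.05  0.01] tilt [ 0.0046  0.0074 -1.    ]
shift cm [-0.15  0.04  0.11] world mm [-1.4 -0.7 -1.1] turn -0.3
```

Call:
arm_command(
  increments=[
    [[0,0,0],0],
    [[0,0,0],0],
    [[0,0,-1],0],
    [[0,0,-1],0],
    [[0,0,-2],0],
    [[0,0,-3],0],
    [[0,0,-3],0],
    [[0,0,-3],0],
    [[0,0,-2],0],
    [[0,0,0],0],
  ],
)

```text
t: 6.7
ee_pos: [506.5, 291.9, 223.9]
orientation: [-3.117, -0.331, -0.011]
ft_force: [-0.1, 0.5, 0.1]
width: 28.6
```

```bash
python3 - <<'E'
from h import *
plan((541.8,-96.6,200),55.5)
a=grab("top","pics/t2.png");b=grab("side","pics/s2.png")
cv2.imwrite("pics/z6.png",np.hstack([cv2.resize(a[170:270,140:240],(400,400)),cv2.resize(b[230:350,150:270],(400,400))])[:,:,::-1])
E
```

```text
t 6.7 tcp [506.5 291.9 223.9] yaw 12.1 q [0.5  0.36 1.73 0.   1.05 0.29] w 28.6 F [-0.1  0.5  0.1] M [-0.05 -0.12 -0.06] tilt [ 0.006   0.0082 -0.9999]
shift cm [-4.73 38.74  2.1 ] world mm [  35.3 -388.5  -23.9] turn -43.4
```

View pics/z6.png

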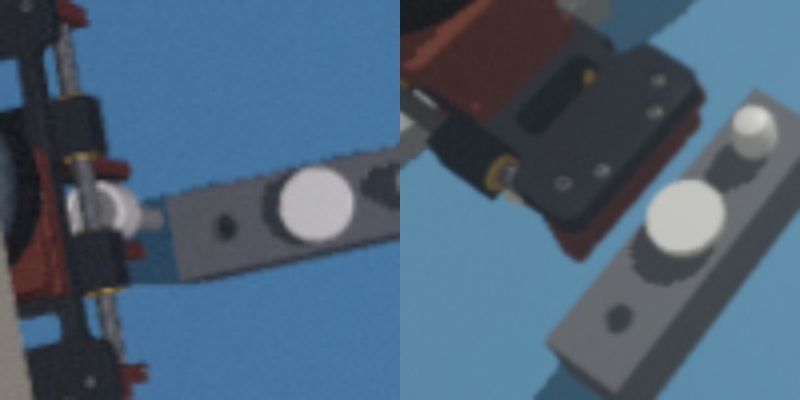

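The cup head is lifted clear, with the empty hole showing at top (196,227). Next I carry it to the mixer.

Call:
arm_command(
  increments=[
    [[-0.4,2.5,0],0],
    [[-0.45,3.8,0],0],
    [[-0.45,3.8,0],0],
    [[-0.45,3.8,0],0],
    [[-0.45,3.8,0],0],
    [[-0.45,3.8,0],0],
    [[-0.45,3.8,0],0],
    [[-0.45,3.8,0],0],
    [[-0.4,3.5,0],0],
    [[-0.2,2,0],0],
    [[0,0,0],-8.4],
    [[0,0,0],-8.4],
    [[0,0,0],-8.4],
    [[0,0,0],0],
  ],
)

```text
t: 8.2
ee_pos: [524.0, -70.5, 195.4]
orientation: [-2.952, -1.023, 0.051]
ft_force: [-0.0, -0.1, -1.1]
width: 28.8
```

```bash
python3 - <<'E'
from h import *
plan((541.8,-96.6,190),37)
E
```

```text
t 8.2 tcp [524.  -70.5 195.4] yaw 38.2 q [-0.16  0.33  1.84 -0.    1.   -0.82] w 28.8 F [-0.  -0.1 -1.1] M [-0.   -0.22 -0.04] tilt [-0.0363  0.0051 -0.9993]
shift cm [-0.2   3.17  0.46] world mm [ 17.8 -26.1  -5.4] turn 1.2
```

Call:
arm_command(
  increments=[
    [[0,0,0],0],
    [[0,0,0],0],
  ],
)

```text
t: 8.4
ee_pos: [522.6, -70.2, 193.4]
orientation: [-2.954, -1.012, 0.056]
ft_force: [-0.2, 0.5, 0.1]
width: 29.0
```

```bash
python3 - <<'E'
from h import *
plan((541.8,-96.6,190),37)
E
```

```text
t 8.4 tcp [522.6 -70.2 193.4] yaw 37.8 q [-0.16  0.34  1.84 -0.    1.   -0.82] w 29.0 F [-0.2  0.5  0.1] M [-0.04 -0.1  -0.  ] tilt [-0.0399  0.0058 -0.9992]
shift cm [-0.1   3.27  0.25] world mm [ 19.2 -26.4  -3.4] turn 0.8
```

Call:
arm_command(
  increments=[
    [[0,0,-1],0],
    [[0,0,-1],0],
    [[3.9,3.0,0],0],
    [[3.9,3.0,0],0],
    [[0,0,0],0],
  ],
)

```text
t: 8.9
ee_pos: [623.6, -69.6, 213.2]
orientation: [-2.957, -1.004, 0.056]
ft_force: [-0.3, 0.4, -0.7]
width: 28.6
```

```bash
python3 - <<'E'
from h import *
plan((541.8,-96.6,190),37)
E
```

```text
t 8.9 tcp [623.6 -69.6 213.2] yaw 37.5 q [-0.13  0.46  1.6   0.    1.12 -0.78] w 28.6 F [-0.3  0.4 -0.7] M [ 0.01 -0.16 -0.  ] tilt [-0.0395  0.0058 -0.9992]
shift cm [-8.07 -2.76  2.62] world mm [-81.8 -27.  -23.2] turn 0.5
```

Call:
arm_command(
  increments=[
    [[2.4,-3.1,0],0],
    [[2.4,-3.1,0],0],
    [[2.4,-3.1,0],0],
    [[0,0,0],0],
  ],
)

```text
t: 9.3
ee_pos: [625.8, 50.6, 217.3]
orientation: [-2.961, -0.995, 0.051]
ft_force: [0.4, -0.6, -0.5]
width: 28.7
```

```bash
python3 - <<'E'
from h import *
plan((541.8,-96.6,190),37)
E
```

```text
t 9.3 tcp [625.8  50.6 217.3] yaw 37.2 q [ 0.06  0.45  1.6   0.01  1.13 -0.59] w 28.7 F [ 0.4 -0.6 -0.5] M [-0.09 -0.16 -0.02] tilt [-0.0363  0.0059 -0.9993]
shift cm [-15.51   6.74   2.95] world mm [ -84.  -147.2  -27.3] turn 0.2
```

Call:
arm_command(
  increments=[
    [[-1.2,1.55,0],0],
    [[-1.2,1.55,0],0],
    [[-1.2,1.55,0],0],
    [[-1.2,1.55,0],0],
    [[-1.2,1.55,0],0],
    [[-1.2,1.55,0],0],
    [[0,0,0],0],
  ],
)

```text
t: 10.0
ee_pos: [621.8, -81.7, 221.8]
orientation: [-2.968, -0.991, 0.048]
ft_force: [-0.0, 0.1, -0.8]
width: 28.8
```

```bash
python3 - <<'E'
from h import *
plan((541.8,-96.6,190),37)
E
```

```text
t 10.0 tcp [621.8 -81.7 221.8] yaw 36.9 q [-0.15  0.44  1.6  -0.    1.13 -0.79] w 28.8 F [-0.   0.1 -0.8] M [-0.05 -0.15  0.02] tilt [-0.0334  0.0021 -0.9994]
shift cm [-7.21 -3.54  3.44] world mm [-80.  -14.9 -31.8] turn -0.1
```

Call:
arm_command(
  increments=[
    [[0,0,0],8],
    [[0,0,0],8],
    [[0,0,0],8],
    [[0,0,0],0],
  ],
)

```text
t: 10.4
ee_pos: [619.7, -87.4, 223.6]
orientation: [-3.12, -0.318, 0.051]
ft_force: [-0.0, -0.3, -1.2]
width: 28.9
```

```bash
python3 - <<'E'
from h import *
plan((541.8,-96.6,190),37)
E
```

```text
t 10.4 tcp [619.7 -87.4 223.6] yaw 11.7 q [-0.16  0.44  1.6  -0.    1.13 -0.36] w 28.9 F [-0.  -0.3 -1.2] M [-0.03 -0.09 -0.  ] tilt [-0.033   0.0018 -0.9995]
shift cm [-7.71 -0.64  3.61] world mm [-77.9  -9.2 -33.6] turn -25.3
```

Call:
arm_command(
  increments=[
    [[-3.8,-0.8,0],0],
    [[-3.8,-0.8,0],0],
    [[0,0,0],0],
  ],
)

```text
t: 10.7
ee_pos: [539.1, -88.4, 225.9]
orientation: [-3.118, -0.334, 0.052]
ft_force: [0.3, -1.4, -0.8]
width: 29.1
```

```bash
python3 - <<'E'
from h import *
plan((541.8,-96.6,190),37)
E
```

```text
t 10.7 tcp [539.1 -88.4 225.9] yaw 12.3 q [-0.18  0.32  1.78 -0.    1.08 -0.39] w 29.1 F [ 0.3 -1.4 -0.8] M [-0.03 -0.05  0.  ] tilt [-0.0336  0.0018 -0.9994]
shift cm [0.2  0.89 3.58] world mm [  2.7  -8.2 -35.9] turn -24.7
```

Call:
arm_command(
  increments=[
    [[0.8,-4.5,0],0],
    [[0.8,-4.5,0],0],
    [[0.8,-4.5,0],0],
    [[0.8,-4.5,0],0],
    [[0,0,0],0],
  ],
)

```text
t: 11.2
ee_pos: [534.4, 97.3, 229.4]
orientation: [-3.117, -0.349, 0.041]
ft_force: [-0.5, -0.9, -0.0]
width: 28.7
```

```bash
python3 - <<'E'
from h import *
plan((541.8,-96.6,190),37)
E
```

```text
t 11.2 tcp [534.4  97.3 229.4] yaw 12.8 q [ 0.15  0.31  1.79  0.01  1.07 -0.07] w 28.7 F [-0.5 -0.9 -0. ] M [-0.05 -0.12 -0.02] tilt [-0.0263  0.0023 -0.9997]
shift cm [-3.47 19.1   3.87] world mm [   7.4 -193.9  -39.4] turn -24.2
```

Call:
arm_command(
  increments=[
    [[-0.4,1.95,0],0],
    [[-0.4,1.95,0],0],
    [[-0.4,1.95,0],0],
    [[-0.4,1.95,0],0],
    [[-0.4,1.95,0],0],
    [[-0.4,1.95,0],0],
    [[-0.4,1.95,0],0],
    [[-0.3,1.95,0],0],
    [[0,0,0],0],
  ],
)

```text
t: 12.1
ee_pos: [545.7, -72.7, 231.7]
orientation: [-3.115, -0.395, 0.031]
ft_force: [0.6, 0.1, -0.6]
width: 28.7
```

```bash
python3 - <<'E'
from h import *
plan((541.8,-96.6,190),37)
E
```

```text
t 12.1 tcp [545.7 -72.7 231.7] yaw 14.4 q [-0.15  0.31  1.78 -0.    1.07 -0.4 ] w 28.7 F [ 0.6  0.1 -0.6] M [-0.04 -0.15 -0.1 ] tilt [-1.960e-02 -5.000e-04 -9.998e-01]
shift cm [-0.89  2.23  4.18] world mm [ -3.9 -23.9 -41.7] turn -22.6
```

Call:
arm_command(
  increments=[
    [[0.8,-4.5,0],0],
    [[0.8,-4.5,0],0],
    [[0.8,-4.5,0],0],
    [[0.8,-4.5,0],0],
    [[0,0,0],0],
    [[-0.4,2.0,0],0],
    [[-0.4,2.0,0],0],
    [[-0.4,2.0,0],0],
    [[-0.4,2.0,0],0],
    [[-0.4,2.0,0],0],
    [[-0.4,2.0,0],0],
    [[-0.4,2.0,0],0],
    [[-0.3,2.0,0],0],
    [[-0.3,2.0,0],0],
    [[0,0,0],0],
  ],
)

```text
t: 13.6
ee_pos: [548.2, -81.7, 234.1]
orientation: [3.113, 0.426, -0.023]
ft_force: [0.5, -0.1, -0.2]
width: 28.8
```

```bash
python3 - <<'E'
from h import *
plan((541.8,-96.6,190),37)
E
```

```text
t 13.6 tcp [548.2 -81.7 234.1] yaw 15.6 q [-0.17  0.31  1.77 -0.    1.07 -0.44] w 28.8 F [ 0.5 -0.1 -0.2] M [ 0.01 -0.11 -0.01] tilt [-0.0144 -0.002  -0.9999]
shift cm [-0.95  1.27  4.42] world mm [ -6.4 -14.9 -44.1] turn -21.4
```

Call:
arm_command(
  increments=[
    [[0,0,1],-7.2],
    [[0,0,1],-7.2],
    [[0,0,1],-7.0],
    [[0.4,1.5,0.7],0],
    [[0,0,0.7],0],
    [[0,0,0],0],
  ],
)

```text
t: 14.2
ee_pos: [560.9, -93.1, 189.1]
orientation: [-2.972, -1.009, 0.02]
ft_force: [-0.4, 0.4, -0.3]
width: 28.8
```

```bash
python3 - <<'E'
from h import *
plan((541.8,-96.6,185),37)
a=grab("top","pics/t3.png");b=grab("side","pics/s3.png")
cv2.imwrite("pics/z7.png",np.hstack([cv2.resize(a[170:250,325:405],(400,400),interpolation=2),cv2.resize(b[130:210,310:390],(400,400),interpolation=2)])[:,:,::-1])
E
```

```text
t 14.2 tcp [560.9 -93.1 189.1] yaw 37.5 q [-0.18  0.39  1.77 -0.    0.99 -0.84] w 28.8 F [-0.4  0.4 -0.3] M [ 0.01 -0.08 -0.01] tilt [-0.0131 -0.0016 -0.9999]
shift cm [-1.72 -0.88  0.43] world mm [-19.1  -3.5  -4.1] turn 0.5
```

View pics/z7.png

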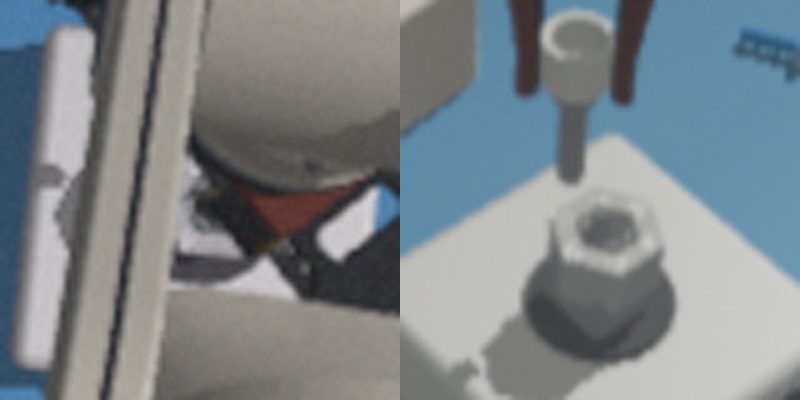

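```bash
python3 - <<'E'
from m import *
o,R,yaw=st(); T=o["ee_pos"]; print(T)
g=cv2.imread("pics/s3.png")
cv2.imwrite("pics/z8.png",cv2.resize(g[130:190,325:375],None,fx=10,fy=10,interpolation=2))
for nm,uv,z in (("rim",(345.2,139.2),T[2]+25),("tip",(343.9,166),T[2]-55)):
    p=onz("side",uv,z); print(nm,p.round(1),(p-T).round(1))
print("nut",onz("side",(351.3,175.8),115).round(1))
E
```

```text
[561.50482927 -93.11036807 190.12621245]
rim [558.2 -85.3 215.1] [-3.3  7.8 25. ]
tip [560.1 -90.4 135.1] [ -1.4   2.7 -55. ]
nut [541.9 -95.4 115. ]
```

View pics/z8.png

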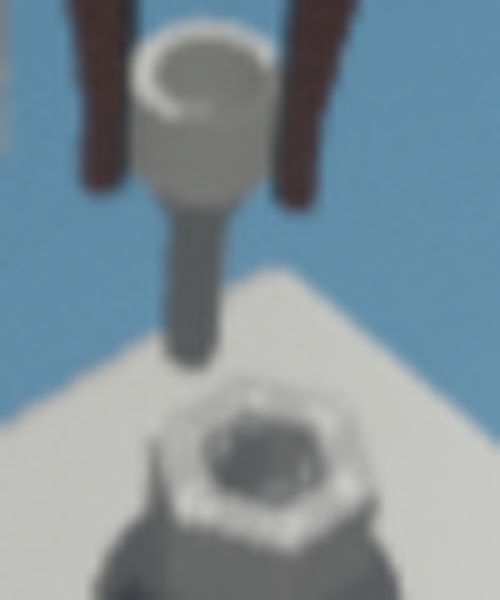

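```bash
python3 - <<'E'
from m import *
o,R,yaw=st(); T=o["ee_pos"]; print(T)
for nm,uv,z in (("rim",(345.05,136.15),T[2]+25),("tip",(343.55,165.2),T[2]-55),("fing",(344.5,149),T[2])):
    p=onz("side",uv,z); print(nm,p.round(1),(p-T).round(1))
print("nut",onz("side",(351.2,175.85),115).round(1))
# vertical line through tip where
print(proj("side",[[560,-92,135],[560,-92,215],[540,-95,115]]))
E
```

```text
[561.50482927 -93.11036807 190.12621245]
rim [564.2 -91.4 215.1] [ 2.7  1.7 25. ]
tip [562.2 -91.5 135.1] [  0.7   1.6 -55. ]
fing [557.4 -84.6 190.1] [-4.1  8.5  0. ]
nut [542.  -95.1 115. ]
[[344.46897586 165.66608574]
 [346.84471648 137.10607481]
 [351.86192523 176.37043286]]
```

Call:
arm_command(
  increments=[
    [[-0.9,-0.45,0],0],
    [[-0.9,-0.45,0],0],
    [[0,0,0.5],0],
    [[0,0,0.4],0],
    [[0,0,0],0],
  ],
)

```text
t: 14.8
ee_pos: [539.5, -97.1, 182.1]
orientation: [-2.974, -1.008, 0.015]
ft_force: [0.0, 1.1, -0.5]
width: 28.8
```

```bash
python3 - <<'E'
from h import *
plan((541.3,-96.7,180),37)
b=grab("side","pics/s4.png")
cv2.imwrite("pics/z9.png",cv2.resize(b[130:190,325:375],None,fx=10,fy=10,interpolation=2)[:,:,::-1])
E
```

```text
t 14.8 tcp [539.5 -97.1 182.1] yaw 37.5 q [-0.2   0.37  1.83 -0.    0.96 -0.85] w 28.8 F [ 0.   1.1 -0.5] M [ 0.04 -0.14 -0.01] tilt [-0.0096 -0.0022 -1.    ]
shift cm [0.16 0.08 0.21] world mm [ 1.8  0.4 -2.1] turn 0.5
```

View pics/z9.png

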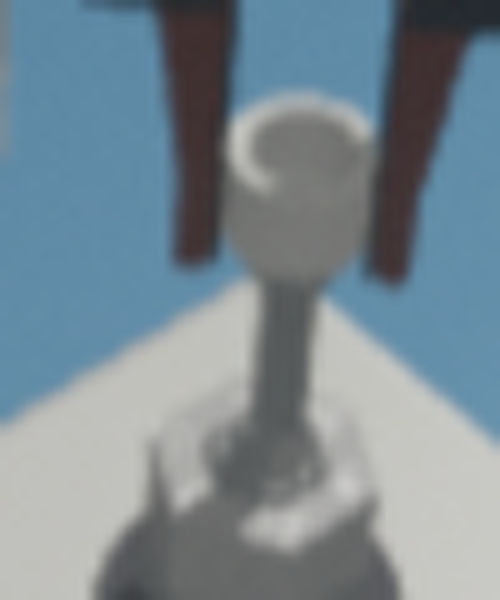

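```bash
python3 - <<'E'
from m import *
o,R,yaw=st(); T=o["ee_pos"]; print(T)
p=onz("side",(325+30.15-.45,130+14.1-.45),T[2]+25); print("rim",p, "nut",onz("side",(351.2,175.85),115))
print("exp rim px zoomed",(proj("side",[542,-95.1,T[2]+25])-[325,130]+.45)*10)
K,k,Rc,t=cam("side"); print("cam x axis",Rc[0],"y",Rc[1])
E
```

```text
[539.78235471 -97.09364346 182.33418137]
rim [542.25842594 -95.6638707  207.33418137] nut [541.96798245 -95.09806766 115.        ]
exp rim px zoomed [[300.54870627 143.10137721]]
cam x axis [-0.70118415 -0.71296579 -0.0045351 ] y [-0.56090895  0.55554434 -0.61380098]
```

Call:
arm_command(
  increments=[
    [[0.11,0.05,0.3],0],
    [[0,0,0.3],0],
    [[0,0,0.3],0],
    [[0,0,0.3],0],
    [[0,0,0.2],0],
    [[0,0,0],0],
  ],
)

```text
t: 15.45
ee_pos: [541.6, -96.7, 166.8]
orientation: [-2.974, -1.009, 0.015]
ft_force: [0.7, -0.3, -1.5]
width: 28.9
```

```bash
python3 - <<'E'
from h import *
plan((541.3,-96.7,125),37)
b=grab("side","pics/s5.png")
cv2.imwrite("pics/z10.png",cv2.resize(b[130:190,325:375],None,fx=10,fy=10,interpolation=2)[:,:,::-1])
E
```

```text
t 15.45 tcp [541.6 -96.7 166.8] yaw 37.5 q [-0.2   0.39  1.83 -0.01  0.93 -0.85] w 28.9 F [ 0.7 -0.3 -1.5] M [-0.01 -0.14  0.02] tilt [-0.0091 -0.0023 -1.    ]
shift cm [ 0.01 -0.    4.18] world mm [ -0.3   0.  -41.8] turn 0.5
```

View pics/z10.png

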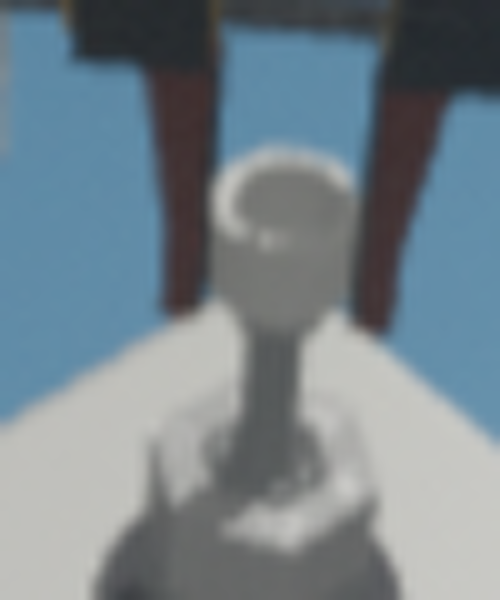

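Call:
arm_command(
  increments=[
    [[0,0,0.3],0],
    [[0,0,0.3],0],
    [[0,0,0.3],0],
    [[0,0,0.3],0],
    [[0,0,0],0],
  ],
)

```text
t: 16.0
ee_pos: [541.6, -96.8, 154.1]
orientation: [-2.975, -1.009, 0.014]
ft_force: [0.2, -0.3, -1.4]
width: 29.2
```

```bash
python3 - <<'E'
from h import *
plan((541.3,-96.7,125),37)
E
```

```text
t 16.0 tcp [541.6 -96.8 154.1] yaw 37.5 q [-0.2   0.41  1.84 -0.01  0.9  -0.85] w 29.2 F [ 0.2 -0.3 -1.4] M [-0.04 -0.09  0.03] tilt [-0.0085 -0.0024 -1.    ]
shift cm [ 0.   -0.02  2.91] world mm [ -0.3   0.1 -29.1] turn 0.5
```

No contact force with the tip about 15 mm into the jaws. I continue down.

Call:
arm_command(
  increments=[
    [[0,0,0.3],0],
    [[0,0,0.3],0],
    [[0,0,0.3],0],
    [[0,0,0],0],
  ],
)

```text
t: 16.4
ee_pos: [541.6, -96.8, 144.2]
orientation: [-2.975, -1.009, 0.014]
ft_force: [0.4, -0.6, -0.0]
width: 28.9
```

Call:
arm_command(
  increments=[
    [[0,0,0.3],0],
    [[0,0,0.3],0],
    [[0,0,0.3],0],
    [[0,0,0],0],
  ],
)

```text
t: 16.8
ee_pos: [541.5, -96.8, 134.4]
orientation: [-2.975, -1.009, 0.014]
ft_force: [-1.2, -0.4, -0.8]
width: 28.8
```

Call:
arm_command(
  increments=[
    [[0,0,0.2],0],
    [[0,0,0.2],0],
    [[0,0,0.15],0],
    [[0,0,0],0],
  ],
)

```text
t: 17.2
ee_pos: [541.5, -96.9, 128.4]
orientation: [-2.975, -1.009, 0.014]
ft_force: [0.4, -0.2, -0.8]
width: 29.0
```

Call:
arm_command(
  increments=[
    [[0,0,0.1],0],
    [[0,0,0.1],0],
    [[0,0,0],0],
  ],
)

```text
t: 17.5
ee_pos: [541.6, -96.9, 126.4]
orientation: [-2.975, -1.009, 0.013]
ft_force: [0.3, 0.0, -0.8]
width: 28.8
```

Call:
arm_command(
  increments=[
    [[0,0,0.1],0],
    [[0,0,0.1],0],
  ],
)

```text
t: 17.7
ee_pos: [542.0, -97.0, 124.9]
orientation: [2.975, 1.009, -0.012]
ft_force: [-2.8, 0.2, 11.3]
width: 28.9
```

Contact of 11 N at the expected height, so the shank is on the floor. I release it and back up.

Call:
arm_command(
  increments=[
    [[0,0,-0.05],0],
    [[0,0,0],0],
  ],
)

```text
t: 17.9
ee_pos: [542.1, -97.1, 125.5]
orientation: [2.975, 1.009, -0.012]
ft_force: [0.4, -0.9, 0.2]
width: 29.2
```

Call:
arm_command(
  increments=[
    [[0,0,0],0],
    [[0,0,0],0],
    [[0,0,0],0],
    [[0,0,0],0],
    [[0,0,0],0],
    [[0,0,0],0],
  ],
  gripper=1,
)

```text
t: 18.5
ee_pos: [542.1, -97.1, 125.4]
orientation: [2.975, 1.009, -0.012]
ft_force: [-0.4, 0.2, 0.0]
width: 73.5
```

```bash
python3 - <<'E'
from h import *
plan((541.5,-96.7,84),55.5)
b=grab("side","pics/s6.png")
cv2.imwrite("pics/z11.png",cv2.resize(b[130:190,325:375],None,fx=10,fy=10,interpolation=2)[:,:,::-1])
E
```

```text
t 18.5 tcp [542.1 -97.1 125.4] yaw 37.5 q [-0.2   0.45  1.86 -0.01  0.84 -0.85] w 73.5 F [-0.4  0.2  0. ] M [-0.03 -0.18  0.02] tilt [-0.0071 -0.0028 -1.    ]
shift cm [ 0.   -0.06  4.14] world mm [ -0.6   0.4 -41.4] turn -18.0
```

View pics/z11.png

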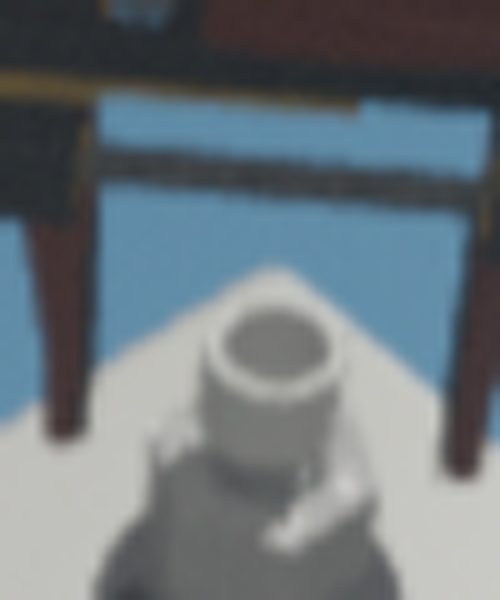

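The head is seated and upright, rim at zoom (273,348), centred over the nut. Next I turn to the nut's flats and descend.

Call:
arm_command(
  increments=[
    [[0,0,0],-6],
    [[0,0,0],-6],
    [[0,0,0],-6],
    [[0,0,0],0],
    [[0,0,0.7],0],
    [[0,0,0.7],0],
    [[0,0,0.7],0],
    [[0,0,0.7],0],
    [[0,0,0.7],0],
    [[0,0,0],0],
  ],
)

```text
t: 19.55
ee_pos: [541.3, -97.0, 86.5]
orientation: [-2.777, -1.466, 0.013]
ft_force: [0.2, 0.2, -0.9]
width: 88.0
```

```bash
python3 - <<'E'
from h import *
plan((541.5,-96.7,86),55.5)
E
```

```text
t 19.55 tcp [541.3 -97.   86.5] yaw 55.7 q [-0.2   0.51  1.87 -0.01  0.76 -1.16] w 88.0 F [ 0.2  0.2 -0.9] M [ 0.1  -0.14 -0.02] tilt [-0.0084 -0.0025 -1.    ]
shift cm [0.04 0.   0.05] world mm [ 0.2  0.3 -0.5] turn 0.2
```

Now I close on the nut.

Call:
arm_command(
  increments=[
    [[0,0,0],0],
    [[0,0,0],0],
    [[0,0,0],0],
    [[0,0,0],0],
    [[0,0,0],0],
    [[0,0,0],0],
    [[0,0,0],0],
    [[0,0,0],0],
  ],
  gripper=0,
)

```text
t: 20.35
ee_pos: [541.5, -97.4, 86.9]
orientation: [-2.777, -1.468, 0.013]
ft_force: [0.6, -1.1, -0.5]
width: 45.4
```

```bash
python3 - <<'E'
from h import *
plan((541.5,-96.7,86),55.5)
b=grab("side","pics/s7.png")
cv2.imwrite("pics/z12.png",cv2.resize(b[130:200,315:385],None,fx=8,fy=8,interpolation=2)[:,:,::-1])
E
```

```text
t 20.35 tcp [541.5 -97.4  86.9] yaw 55.7 q [-0.2   0.51  1.87 -0.01  0.76 -1.16] w 45.4 F [ 0.6 -1.1 -0.5] M [-0.01 -0.18  0.31] tilt [-0.0078 -0.0035 -1.    ]
shift cm [ 0.06 -0.04  0.09] world mm [-0.   0.7 -0.9] turn 0.2
```

View pics/z12.png

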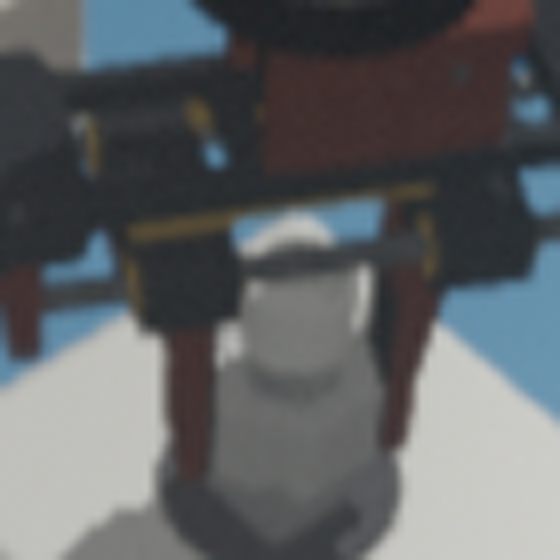

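Width 45.4 and Mz +0.31 suggest the jaws are a few degrees off the flats. I ease the tool anticlockwise and watch.

Call:
arm_command(
  increments=[
    [[0,0,0],-2],
    [[0,0,0],0],
    [[0,0,0],0],
  ],
)

```text
t: 20.7
ee_pos: [541.0, -97.1, 86.8]
orientation: [-2.751, -1.514, 0.014]
ft_force: [-0.5, -0.1, -0.3]
width: 45.2
```

```bash
python3 - <<'E'
from h import *
plan((541.5,-96.7,86),55.5)
E
```

```text
t 20.7 tcp [541.  -97.1  86.8] yaw 57.7 q [-0.2   0.51  1.87 -0.01  0.76 -1.2 ] w 45.2 F [-0.5 -0.1 -0.3] M [-0.07 -0.09  0.17] tilt [-0.0088 -0.0028 -1.    ]
shift cm [0.06 0.02 0.08] world mm [ 0.5  0.4 -0.8] turn 2.2
```

Call:
arm_command(
  increments=[
    [[0,0,0],-2],
    [[0,0,0],-1],
    [[0,0,0],0],
    [[0,0,0],0],
  ],
)

```text
t: 21.1
ee_pos: [540.6, -97.0, 86.8]
orientation: [-2.712, -1.58, 0.015]
ft_force: [-0.0, 0.2, -0.2]
width: 44.6
```

```bash
python3 - <<'E'
from h import *
plan((541.5,-96.7,86),55.5)
E
```

```text
t 21.1 tcp [540.6 -97.   86.8] yaw 60.5 q [-0.2   0.51  1.87 -0.01  0.76 -1.25] w 44.6 F [-0.   0.2 -0.2] M [0.01 0.11 0.04] tilt [-0.0097 -0.0019 -1.    ]
shift cm [0.07 0.07 0.08] world mm [ 0.9  0.3 -0.8] turn 5.0
```

Call:
arm_command(
  increments=[
    [[0,0,0],2],
    [[0,0,0],2],
    [[0,0,0],2],
  ],
)

```text
t: 21.4
ee_pos: [538.9, -95.9, 86.8]
orientation: [-2.786, -1.442, 0.021]
ft_force: [-2.6, 4.8, 4.7]
width: 45.3
```

```bash
cat > q.py <<'E'
from h import *
plan((541.5,-97,86.8))
E
python3 q.py
```

```text
t 21.4 tcp [538.9 -95.9  86.8] yaw 54.7 q [-0.19  0.51  1.88 -0.01  0.77 -1.14] w 45.3 F [-2.6  4.8  4.7] M [0.69 0.58 1.21] tilt [-0.0139 -0.0025 -0.9999]
shift cm [ 0.06  0.28 -0.  ] world mm [ 2.6 -1.1  0. ] turn None
```

Call:
arm_command(
  increments=[
    [[0,0,0],2],
    [[0,0,0],2],
    [[0,0,0],2],
  ],
)

```text
t: 21.7
ee_pos: [537.2, -94.2, 87.0]
orientation: [-2.854, -1.301, 0.028]
ft_force: [-1.7, 2.4, 1.2]
width: 46.3
```

```bash
python3 q.py
```

```text
t 21.7 tcp [537.2 -94.2  87. ] yaw 49.0 q [-0.19  0.51  1.88 -0.01  0.77 -1.04] w 46.3 F [-1.7  2.4  1.2] M [0.62 0.25 1.27] tilt [-0.018  -0.0031 -0.9998]
shift cm [0.07 0.51 0.01] world mm [ 4.3 -2.8 -0.2] turn None
```

Call:
arm_command(
  increments=[
    [[0,0,0],0],
  ],
)

```text
t: 21.8
ee_pos: [537.0, -94.0, 87.0]
orientation: [-2.853, -1.304, 0.029]
ft_force: [-0.6, -1.9, -0.1]
width: 46.0
```

```bash
python3 - <<'E'
from h import *
plan((541.5,-97,86.8))
b=grab("side","pics/s8.png")
cv2.imwrite("pics/z13.png",cv2.resize(b[130:200,315:385],None,fx=8,fy=8,interpolation=2)[:,:,::-1])
E
```

```text
t 21.8 tcp [537. -94.  87.] yaw 49.1 q [-0.19  0.51  1.88 -0.01  0.77 -1.04] w 46.0 F [-0.6 -1.9 -0.1] M [-0.1   0.09  0.93] tilt [-0.0185 -0.0037 -0.9998]
shift cm [0.07 0.53 0.01] world mm [ 4.5 -3.  -0.2] turn None
```

View pics/z13.png

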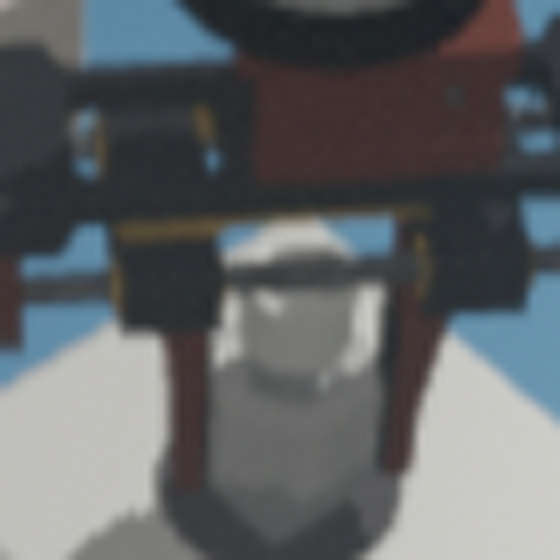

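Mz is far above the free effort and the tool is drifting, so something is off: either misalignment or the fingertips catching the square neck. I'll open, recentre a bit higher and look at the nut.

Call:
arm_command(
  increments=[
    [[0,0,0],0],
    [[0,0,0],0],
    [[0,0,0],0],
    [[0,0,0],0],
    [[0,0.25,-0.2],0],
    [[0,0.25,-0.2],0],
    [[0,0,0],0],
  ],
  gripper=1,
)

```text
t: 22.55
ee_pos: [543.1, -98.3, 91.7]
orientation: [-2.856, -1.301, 0.023]
ft_force: [-0.3, -0.9, 0.4]
width: 87.4
```

```bash
python3 - <<'E'
from h import *
plan((541.5,-97,91))
b=grab("side","pics/s9.png")
cv2.imwrite("pics/z14.png",cv2.resize(b[140:200,320:380],None,fx=10,fy=10,interpolation=2)[:,:,::-1])
E
```

```text
t 22.55 tcp [543.1 -98.3  91.7] yaw 49.0 q [-0.2   0.51  1.86 -0.01  0.78 -1.05] w 87.4 F [-0.3 -0.9  0.4] M [ 0.04 -0.15 -0.03] tilt [-0.0143 -0.0033 -0.9999]
shift cm [-0.01 -0.21  0.07] world mm [-1.6  1.3 -0.7] turn None
```

View pics/z14.png

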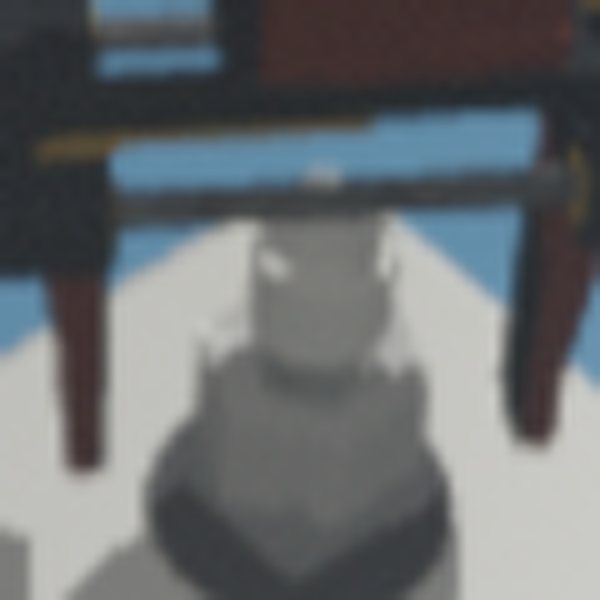

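```bash
python3 - <<'E'
from h import *
a=cv2.imread("pics/s0.png",0);b=cv2.imread("pics/s9.png",0);c=cv2.imread("pics/s6.png",0)
f=lambda i:np.clip((cv2.resize(i[160:200,335:370],None,fx=11,fy=11,interpolation=2).astype(float)-60)*1.6,0,255)
cv2.imwrite("pics/z15.png",np.hstack([f(a),f(b)]))
for r in range(180,192,2): print(r,a[r,336:366],"\n   ",b[r,336:366])
E
```

```text
180 [187 187 182 144 105 105 153 188 181 185 176 162 157 150 145 138 130 136
 152 164 167 167 167 166 154 131 139 183 192 192] 
    [192 192 186 144 104  94 102 106 107 106 106 103 102 101  98  97  97  97
 101 104 106 106 106 104 104 105 135 188 197 198]
182 [183 157 120  95  91  96 112 136 135 144 146 154 163 164 167 177 175 180
 188 177 165 152 128 108 102 108 156 186 192 193] 
    [188 162 122  96  93  95  98 105 105 105 105 106 106 106 106 106 107 106
 107 105 105 105 103 100 100 105 143 189 197 198]
184 [134  96  86  87  90  93  98 100 101 101 100 104 106 112 126 132 143 159
 154 129 110 102  98  99  99 102 118 164 188 193] 
    [138  98  85  87  90  93  99 102 103 103 102 102 103 103 102 104 103 107
 107 103 102 100 100 100 101 102 119 168 193 197]
186 [ 90  84  84  86  87  93 101 100 100 101 101 101 101 100 102 100 102 103
 102 100  99 100  99  99  99  97  91 106 162 188] 
    [ 91  85  84  84  87  92  99 102 102 102 101 103 102 101 102 102 103 103
 103 101 100  99 100  99 100  98  92 107 167 194]
188 [ 83  75  73  81  85  91  99 100 101 100  98 100 100 100  99 100 101 101
  99  98  98  98  97  94  91  88  89  89 111 180] 
    [ 84  76  71  80  85  89  99 101 102 102 103 101 102 101 102 102 102 103
 103 101 100 100  96  93  91  89  89  88 106 184]
190 [ 64  62  62  65  70  80  87  92  94  94  97  97  95  96  97 100 101 101
 100  98  94  91  88  87  89  89  89  88 101 163] 
    [ 63  61  60  61  69  80  91  93  96  96  98  99  97  95  98 102 103 104
 101  99  97  91  89  88  88  87  79  67  85 162][ WARN:0@0.103] global loadsave.cpp:1063 imwrite_ Unsupported depth image for selected encoder is fallbacked to CV_8U.
```

View pics/z15.png

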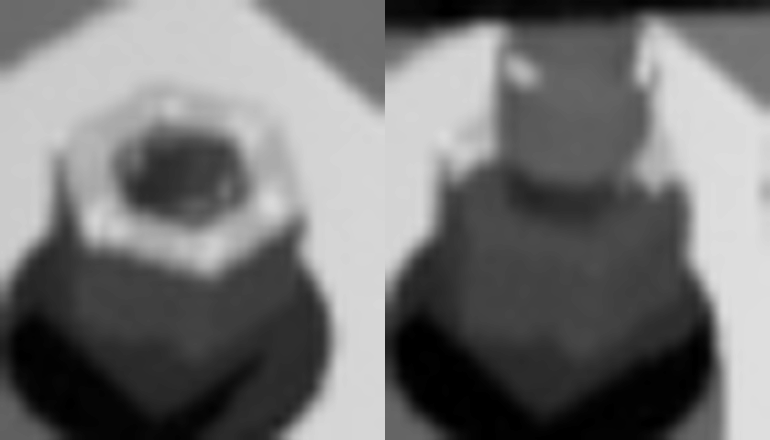

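```bash
python3 - <<'E'
from m import *
t=cv2.imread("pics/t0.png",0)[190:235,340:390]; s=cv2.imread("pics/s0.png",0)
# radial subpixel edge from centre in top view: outermost crossing 115 going inward-out from ring
f=8; g=cv2.resize(t,None,fx=f,fy=f,interpolation=cv2.INTER_CUBIC).astype(float)
cx,cy=541.8,-97.9
for shift in ((0,0),):
  A=[];B=[]
  for a in np.radians(np.arange(0,360,3)):
    rs=np.arange(17,30,.2); W=np.stack([cx+rs*np.cos(a),cy+rs*np.sin(a),np.full_like(rs,115)],1)
    uv=(proj("top",W)-[340,190]+.5)*f-.5
    v=cv2.remap(g.astype(np.float32),uv[:,0].astype(np.float32),uv[:,1].astype(np.float32),1).ravel()
    k=np.argmin(np.gradient(v)); A.append(a);B.append(rs[k])
A=np.array(A);B=np.array(B)
M=np.stack([np.ones_like(A),np.cos(A),np.sin(A),np.cos(6*A),np.sin(6*A)],1)
w=np.ones(len(A))
for _ in range(10):
    c=np.linalg.lstsq(M*w[:,None],B*w,rcond=None)[0]; r=B-M@c; w=1/(1+(r/1.)**2)
print(c.round(2),"corner deg",np.degrees(np.arctan2(c[4],c[3]))/6%60, np.median(abs(r)))
V=[(248,382),(350,408),(378,490),(290,550),(178,515),(155,435)]
P=np.array([onz("side",(325+(x+.5)/10-.5,130+(y+.5)/10-.5),115)[:2] for x,y in V]); C=P.mean(0); D=P-C
print(C,np.hypot(*D.T).round(1),(np.degrees(np.arctan2(D[:,1],D[:,0]))%60).round(1))
E
```

```text
[23.2  -0.17  0.39 -0.78  0.54] corner deg 24.205243314002754 0.4130447502453194
[542.05365506 -95.18962187] [23.3 24.4 24.3 24.5 24.2 24.5] [21.9 25.  26.8 23.6 22.4 26.7]
```

The nut hasn't moved, and both views put the flat normal at 54.3°. So the fingertips below 89 mm were catching the neck's square corner. I'll regrip with the TCP at 92 mm.

Call:
arm_command(
  increments=[
    [[0,-0.2,0],-5.3],
    [[0,0,-0.05],0],
    [[0,0,0],0],
  ],
)

```text
t: 22.9
ee_pos: [541.4, -97.0, 92.1]
orientation: [-2.792, -1.431, 0.023]
ft_force: [-0.0, -0.1, 0.1]
width: 87.8
```

```bash
python3 - <<'E'
from h import *
plan((541.6,-96.9,92),54.3)
E
```

```text
t 22.9 tcp [541.4 -97.   92.1] yaw 54.3 q [-0.2   0.51  1.87 -0.01  0.78 -1.14] w 87.8 F [-0.  -0.1  0.1] M [-0.01 -0.15 -0.  ] tilt [-0.0145 -0.0032 -0.9999]
shift cm [0.01 0.01 0.01] world mm [ 0.2  0.1 -0.1] turn -0.0
```

Call:
arm_command(
  increments=[
    [[0,0,0],0],
    [[0,0,0],0],
    [[0,0,0],0],
    [[0,0,0],0],
    [[0,0,0],0],
    [[0,0,0],0],
    [[0,0,0],0],
  ],
  gripper=0,
)

```text
t: 23.6
ee_pos: [541.2, -97.4, 92.3]
orientation: [-2.795, -1.427, 0.024]
ft_force: [-0.0, -0.6, -0.4]
width: 44.9
```

```bash
python3 q.py
```

```text
t 23.6 tcp [541.2 -97.4  92.3] yaw 54.1 q [-0.2   0.51  1.87 -0.01  0.78 -1.13] w 44.9 F [-0.  -0.6 -0.4] M [ 0.34 -0.37  0.27] tilt [-0.0151 -0.004  -0.9999]
shift cm [0.06 0.   0.55] world mm [ 0.3  0.4 -5.5] turn None
```

Call:
arm_command(
  increments=[
    [[0,0,0],2],
    [[0,0,0],2],
  ],
)

```text
t: 23.8
ee_pos: [541.2, -97.3, 92.4]
orientation: [-2.844, -1.329, 0.024]
ft_force: [-0.7, -0.9, 1.0]
width: 44.7
```

```bash
python3 q.py
```

```text
t 23.8 tcp [541.2 -97.3  92.4] yaw 50.1 q [-0.2   0.51  1.87 -0.01  0.78 -1.06] w 44.7 F [-0.7 -0.9  1. ] M [ 0.33 -0.29  0.75] tilt [-0.0149 -0.0041 -0.9999]
shift cm [0.05 0.01 0.56] world mm [ 0.3  0.3 -5.6] turn None
```

Call:
arm_command(
  increments=[
    [[0,0,0],2],
    [[0,0,0],2],
  ],
)

```text
t: 24.0
ee_pos: [541.2, -97.4, 92.4]
orientation: [-2.89, -1.229, 0.024]
ft_force: [-0.9, -0.4, 0.4]
width: 44.1
```

```bash
python3 q.py
```

```text
t 24.0 tcp [541.2 -97.4  92.4] yaw 46.1 q [-0.2   0.51  1.87 -0.01  0.78 -0.99] w 44.1 F [-0.9 -0.4  0.4] M [ 0.3  -0.31  0.61] tilt [-0.0146 -0.0048 -0.9999]
shift cm [ 0.05 -0.    0.56] world mm [ 0.3  0.4 -5.6] turn None
```

Call:
arm_command(
  increments=[
    [[0,0,0],2],
    [[0,0,0],2],
  ],
)

```text
t: 24.2
ee_pos: [541.2, -97.4, 92.4]
orientation: [-2.932, -1.127, 0.024]
ft_force: [-1.8, -0.3, 0.7]
width: 44.5
```

```bash
python3 q.py
```

```text
t 24.2 tcp [541.2 -97.4  92.4] yaw 42.1 q [-0.2   0.51  1.87 -0.01  0.78 -0.92] w 44.5 F [-1.8 -0.3  0.7] M [ 0.22 -0.44  0.72] tilt [-0.0144 -0.0053 -0.9999]
shift cm [ 0.05 -0.01  0.56] world mm [ 0.3  0.4 -5.6] turn None
```

Call:
arm_command(
  increments=[
    [[0,0,0],2],
  ],
)

```text
t: 24.3
ee_pos: [541.2, -97.4, 92.4]
orientation: [2.951, 1.076, -0.024]
ft_force: [-2.1, -1.9, 0.9]
width: 44.4
```

```bash
python3 q.py|head -1
```

```text
t 24.3 tcp [541.2 -97.4  92.4] yaw 40.1 q [-0.2   0.51  1.87 -0.01  0.78 -0.89] w 44.4 F [-2.1 -1.9  0.9] M [ 0.3  -0.27  0.64] tilt [-0.0143 -0.0057 -0.9999]
```

Call:
arm_command(
  increments=[
    [[0,0,0],2],
  ],
)

```text
t: 24.4
ee_pos: [541.2, -97.4, 92.4]
orientation: [2.969, 1.024, -0.024]
ft_force: [-0.9, -1.5, 1.4]
width: 44.7
```

```bash
python3 q.py|head -1
```

```text
t 24.4 tcp [541.2 -97.4  92.4] yaw 38.1 q [-0.19  0.51  1.87 -0.01  0.78 -0.85] w 44.7 F [-0.9 -1.5  1.4] M [ 0.33 -0.35  0.73] tilt [-0.0142 -0.0059 -0.9999]
```

Call:
arm_command(
  increments=[
    [[0,0,0],2],
  ],
)

```text
t: 24.5
ee_pos: [541.2, -97.4, 92.4]
orientation: [2.986, 0.972, -0.024]
ft_force: [-1.4, 0.0, 1.0]
width: 44.5
```

```bash
python3 q.py|head -1
```

```text
t 24.5 tcp [541.2 -97.4  92.4] yaw 36.1 q [-0.19  0.51  1.87 -0.01  0.78 -0.82] w 44.5 F [-1.4  0.   1. ] M [ 0.32 -0.34  0.66] tilt [-0.014  -0.0062 -0.9999]
```

Call:
arm_command(
  increments=[
    [[0,0,0],0],
  ],
)

```text
t: 24.6
ee_pos: [541.2, -97.4, 92.4]
orientation: [2.986, 0.972, -0.024]
ft_force: [-1.3, -0.1, -0.2]
width: 44.2
```

```bash
python3 q.py|head -1
```

```text
t 24.6 tcp [541.2 -97.4  92.4] yaw 36.1 q [-0.19  0.51  1.87 -0.01  0.78 -0.82] w 44.2 F [-1.3 -0.1 -0.2] M [ 0.21 -0.32  0.38] tilt [-0.0139 -0.0063 -0.9999]
```

Call:
arm_command(
  increments=[
    [[0,0,0],2],
    [[0,0,0],2],
  ],
)

```text
t: 24.8
ee_pos: [541.2, -97.4, 92.4]
orientation: [3.016, 0.87, -0.024]
ft_force: [-2.0, -0.1, 0.1]
width: 44.4
```

```bash
python3 q.py|head -1
```

```text
t 24.8 tcp [541.2 -97.4  92.4] yaw 32.2 q [-0.19  0.51  1.87 -0.01  0.78 -0.75] w 44.4 F [-2.  -0.1  0.1] M [ 0.46 -0.27  0.75] tilt [-0.0137 -0.0067 -0.9999]
```

Call:
arm_command(
  increments=[
    [[0,0,0],2],
  ],
)

```text
t: 24.9
ee_pos: [541.2, -97.4, 92.4]
orientation: [3.03, 0.818, -0.024]
ft_force: [-1.6, -1.4, -0.3]
width: 44.6
```

```bash
python3 q.py|head -1
```

```text
t 24.9 tcp [541.2 -97.4  92.4] yaw 30.2 q [-0.19  0.51  1.87 -0.01  0.78 -0.71] w 44.6 F [-1.6 -1.4 -0.3] M [ 0.23 -0.37  0.75] tilt [-0.0137 -0.0069 -0.9999]
```

Call:
arm_command(
  increments=[
    [[0,0,0],2],
  ],
)

```text
t: 25.0
ee_pos: [541.2, -97.5, 92.4]
orientation: [3.043, 0.765, -0.023]
ft_force: [-0.8, -0.2, 0.6]
width: 44.3
```

```bash
python3 q.py|head -1
```

```text
t 25.0 tcp [541.2 -97.5  92.4] yaw 28.2 q [-0.19  0.51  1.87 -0.01  0.78 -0.68] w 44.3 F [-0.8 -0.2  0.6] M [ 0.32 -0.29  0.61] tilt [-0.0136 -0.0071 -0.9999]
```

Call:
arm_command(
  increments=[
    [[0,0,0],2],
  ],
)

```text
t: 25.1
ee_pos: [541.2, -97.5, 92.4]
orientation: [3.055, 0.713, -0.023]
ft_force: [-1.6, -0.5, 0.3]
width: 44.3
```

```bash
python3 q.py|head -1
```

```text
t 25.1 tcp [541.2 -97.5  92.4] yaw 26.3 q [-0.19  0.51  1.87 -0.01  0.78 -0.64] w 44.3 F [-1.6 -0.5  0.3] M [ 0.16 -0.38  0.66] tilt [-0.0135 -0.0074 -0.9999]
```

Call:
arm_command(
  increments=[
    [[0,0,0],2],
  ],
)

```text
t: 25.2
ee_pos: [541.2, -97.5, 92.4]
orientation: [3.067, 0.66, -0.023]
ft_force: [-0.7, -1.8, 1.1]
width: 44.5
```

```bash
python3 q.py|head -1
```

```text
t 25.2 tcp [541.2 -97.5  92.4] yaw 24.3 q [-0.19  0.51  1.87 -0.01  0.78 -0.61] w 44.5 F [-0.7 -1.8  1.1] M [ 0.1  -0.42  0.59] tilt [-0.0134 -0.0075 -0.9999]
```

Call:
arm_command(
  increments=[
    [[0,0,0],2],
  ],
)

```text
t: 25.3
ee_pos: [541.1, -97.5, 92.4]
orientation: [3.077, 0.607, -0.023]
ft_force: [-1.8, -0.5, 1.1]
width: 44.4
```

```bash
python3 q.py|head -1
```

```text
t 25.3 tcp [541.1 -97.5  92.4] yaw 22.3 q [-0.19  0.51  1.87 -0.01  0.78 -0.57] w 44.4 F [-1.8 -0.5  1.1] M [ 0.21 -0.3   0.61] tilt [-0.0134 -0.0077 -0.9999]
```

Call:
arm_command(
  increments=[
    [[0,0,0],2],
  ],
)

```text
t: 25.4
ee_pos: [541.1, -97.5, 92.3]
orientation: [3.087, 0.554, -0.023]
ft_force: [-0.6, -0.4, 0.8]
width: 44.2
```

```bash
python3 q.py|head -1
```

```text
t 25.4 tcp [541.1 -97.5  92.3] yaw 20.4 q [-0.19  0.51  1.87 -0.01  0.78 -0.54] w 44.2 F [-0.6 -0.4  0.8] M [ 0.26 -0.25  0.66] tilt [-0.0134 -0.0079 -0.9999]
```

Call:
arm_command(
  increments=[
    [[0,0,0],2],
  ],
)

```text
t: 25.5
ee_pos: [541.1, -97.5, 92.3]
orientation: [3.095, 0.501, -0.023]
ft_force: [-1.3, -0.4, 0.5]
width: 44.5
```

```bash
python3 q.py|head -1
```

```text
t 25.5 tcp [541.1 -97.5  92.3] yaw 18.4 q [-0.19  0.51  1.87 -0.01  0.78 -0.5 ] w 44.5 F [-1.3 -0.4  0.5] M [ 0.19 -0.32  0.63] tilt [-0.0133 -0.0081 -0.9999]
```

Call:
arm_command(
  increments=[
    [[0,0,0],2],
  ],
)

```text
t: 25.6
ee_pos: [541.2, -97.5, 92.2]
orientation: [3.103, 0.447, -0.022]
ft_force: [0.1, -0.9, 0.4]
width: 44.8
```

```bash
python3 q.py|head -1
```

```text
t 25.6 tcp [541.2 -97.5  92.2] yaw 16.4 q [-0.19  0.51  1.87 -0.02  0.78 -0.47] w 44.8 F [ 0.1 -0.9  0.4] M [ 0.1  -0.18  0.38] tilt [-0.0132 -0.0083 -0.9999]
```

Call:
arm_command(
  increments=[
    [[0,0,0],2],
  ],
)

```text
t: 25.7
ee_pos: [541.2, -97.5, 92.2]
orientation: [3.11, 0.393, -0.022]
ft_force: [-1.4, -0.6, 1.3]
width: 44.4
```

```bash
python3 q.py|head -1
```

```text
t 25.7 tcp [541.2 -97.5  92.2] yaw 14.4 q [-0.19  0.51  1.87 -0.02  0.78 -0.43] w 44.4 F [-1.4 -0.6  1.3] M [ 0.08 -0.09  0.4 ] tilt [-0.0132 -0.0084 -0.9999]
```

Call:
arm_command(
  increments=[
    [[0,0,0],2],
  ],
)

```text
t: 25.8
ee_pos: [541.1, -97.5, 92.2]
orientation: [3.116, 0.338, -0.022]
ft_force: [-0.8, -1.1, 1.8]
width: 44.2
```

```bash
python3 q.py|head -1
```

```text
t 25.8 tcp [541.1 -97.5  92.2] yaw 12.4 q [-0.19  0.51  1.87 -0.02  0.78 -0.4 ] w 44.2 F [-0.8 -1.1  1.8] M [ 0.09 -0.18  0.4 ] tilt [-0.0133 -0.0084 -0.9999]
```

Call:
arm_command(
  increments=[
    [[0,0,0],2],
  ],
)

```text
t: 25.9
ee_pos: [541.1, -97.5, 92.2]
orientation: [3.121, 0.283, -0.022]
ft_force: [-1.8, -1.2, 0.7]
width: 44.3
```

```bash
python3 q.py|head -1
```

```text
t 25.9 tcp [541.1 -97.5  92.2] yaw 10.4 q [-0.19  0.51  1.87 -0.02  0.78 -0.36] w 44.3 F [-1.8 -1.2  0.7] M [ 0.09 -0.12  0.37] tilt [-0.0133 -0.0085 -0.9999]
```

Mz dropped to a clean 0.39 once the pads passed the neck corner: the bore mouth is at 93 mm, so the tips had been rubbing on it. I take 0.39 as the free-effort baseline and continue.

Call:
arm_command(
  increments=[
    [[0,0,0],2],
  ],
)

```text
t: 26.0
ee_pos: [541.1, -97.5, 92.2]
orientation: [3.126, 0.229, -0.022]
ft_force: [-0.7, -0.5, 0.3]
width: 44.5
```

```bash
python3 q.py|head -1
```

```text
t 26.0 tcp [541.1 -97.5  92.2] yaw 8.4 q [-0.19  0.51  1.87 -0.02  0.78 -0.33] w 44.5 F [-0.7 -0.5  0.3] M [ 0.14 -0.16  0.47] tilt [-0.0133 -0.0086 -0.9999]
```

Call:
arm_command(
  increments=[
    [[0,0,0],2],
  ],
)

```text
t: 26.1
ee_pos: [541.1, -97.5, 92.2]
orientation: [3.129, 0.174, -0.022]
ft_force: [-0.7, -0.4, 0.3]
width: 44.3
```

```bash
python3 q.py|head -1
```

```text
t 26.1 tcp [541.1 -97.5  92.2] yaw 6.4 q [-0.19  0.51  1.87 -0.02  0.78 -0.29] w 44.3 F [-0.7 -0.4  0.3] M [ 0.17 -0.14  0.4 ] tilt [-0.0133 -0.0087 -0.9999]
```

Call:
arm_command(
  increments=[
    [[0,0,0],2],
  ],
)

```text
t: 26.2
ee_pos: [541.1, -97.5, 92.2]
orientation: [3.131, 0.12, -0.021]
ft_force: [-0.9, -1.6, -0.4]
width: 44.6
```

```bash
python3 q.py|head -1
```

```text
t 26.2 tcp [541.1 -97.5  92.2] yaw 4.4 q [-0.19  0.51  1.87 -0.02  0.78 -0.26] w 44.6 F [-0.9 -1.6 -0.4] M [ 0.09 -0.19  0.56] tilt [-0.0133 -0.0088 -0.9999]
```

Call:
arm_command(
  increments=[
    [[0,0,0],2],
  ],
)

```text
t: 26.3
ee_pos: [541.1, -97.5, 92.2]
orientation: [3.132, 0.066, -0.021]
ft_force: [-1.2, -0.6, 0.5]
width: 44.3
```

```bash
python3 q.py|head -1
```

```text
t 26.3 tcp [541.1 -97.5  92.2] yaw 2.4 q [-0.19  0.51  1.87 -0.02  0.78 -0.22] w 44.3 F [-1.2 -0.6  0.5] M [ 0.08 -0.11  0.58] tilt [-0.0134 -0.009  -0.9999]
```

Call:
arm_command(
  increments=[
    [[0,0,0],2],
  ],
)

```text
t: 26.4
ee_pos: [541.1, -97.6, 92.2]
orientation: [3.132, 0.011, -0.021]
ft_force: [-1.7, -1.0, 0.3]
width: 44.5
```

```bash
python3 q.py|head -1
```

```text
t 26.4 tcp [541.1 -97.6  92.2] yaw 0.4 q [-0.19  0.51  1.87 -0.02  0.78 -0.19] w 44.5 F [-1.7 -1.   0.3] M [ 0.18 -0.09  0.6 ] tilt [-0.0135 -0.0091 -0.9999]
```

Call:
arm_command(
  increments=[
    [[0,0,0],2],
  ],
)

```text
t: 26.5
ee_pos: [541.1, -97.5, 92.2]
orientation: [3.132, -0.042, -0.021]
ft_force: [-1.0, -0.5, 0.5]
width: 44.5
```

```bash
python3 q.py|head -1
```

```text
t 26.5 tcp [541.1 -97.5  92.2] yaw -1.6 q [-0.19  0.51  1.87 -0.02  0.78 -0.15] w 44.5 F [-1.  -0.5  0.5] M [ 0.14 -0.15  0.59] tilt [-0.0135 -0.0093 -0.9999]
```

Call:
arm_command(
  increments=[
    [[0,0,0],2],
  ],
)

```text
t: 26.6
ee_pos: [541.0, -97.5, 92.2]
orientation: [3.13, -0.096, -0.021]
ft_force: [-0.8, -0.2, 0.2]
width: 44.1
```

```bash
python3 q.py|head -1
```

```text
t 26.6 tcp [541.  -97.5  92.2] yaw -3.5 q [-0.19  0.51  1.87 -0.02  0.78 -0.12] w 44.1 F [-0.8 -0.2  0.2] M [ 0.17 -0.1   0.62] tilt [-0.0137 -0.0095 -0.9999]
```

Call:
arm_command(
  increments=[
    [[0,0,0],1],
  ],
)

```text
t: 26.7
ee_pos: [541.0, -97.5, 92.2]
orientation: [3.129, -0.122, -0.021]
ft_force: [-0.4, -0.6, 1.1]
width: 44.5
```

```bash
python3 q.py|head -1
```

```text
t 26.7 tcp [541.  -97.5  92.2] yaw -4.5 q [-0.19  0.51  1.87 -0.02  0.78 -0.1 ] w 44.5 F [-0.4 -0.6  1.1] M [ 0.11 -0.05  0.68] tilt [-0.0138 -0.0097 -0.9999]
```

Call:
arm_command(
  increments=[
    [[0,0,0],1],
  ],
)

```text
t: 26.8
ee_pos: [541.0, -97.5, 92.2]
orientation: [3.127, -0.149, -0.021]
ft_force: [-1.6, -0.6, 0.6]
width: 44.4
```

```bash
python3 q.py|head -1
```

```text
t 26.8 tcp [541.  -97.5  92.2] yaw -5.5 q [-0.19  0.51  1.87 -0.02  0.78 -0.09] w 44.4 F [-1.6 -0.6  0.6] M [ 0.13 -0.09  0.67] tilt [-0.0138 -0.0099 -0.9999]
```

Call:
arm_command(
  increments=[
    [[0,0,0],1],
  ],
)

```text
t: 26.9
ee_pos: [541.0, -97.6, 92.2]
orientation: [3.126, -0.177, -0.021]
ft_force: [-1.3, -1.3, 0.2]
width: 44.3
```

```bash
python3 q.py|head -1
```

```text
t 26.9 tcp [541.  -97.6  92.2] yaw -6.5 q [-0.19  0.51  1.87 -0.02  0.78 -0.07] w 44.3 F [-1.3 -1.3  0.2] M [ 0.15 -0.07  0.77] tilt [-0.0139 -0.01   -0.9999]
```

The last three readings average 0.71, about 0.31 above free effort, so it is snug. I let go and withdraw upward.

Call:
arm_command(
  increments=[
    [[0,0,0],0],
    [[0,0,0],0],
    [[0,0,0],0],
    [[0,0,0],0],
    [[0,0,0],0],
    [[0,0,0],0],
    [[0,0,-1],0],
    [[0,0,-2],0],
    [[0,0,-3],0],
    [[0,0,-3],0],
    [[0,0,-3],0],
    [[0,0,-3],0],
    [[0,0,0],0],
  ],
  gripper=1,
)

```text
t: 28.2
ee_pos: [542.9, -95.8, 251.0]
orientation: [3.127, -0.182, -0.021]
ft_force: [-0.5, 0.4, -0.4]
width: 87.9
```

```bash
python3 q.py
```

```text
t 28.2 tcp [542.9 -95.8 251. ] yaw -6.7 q [-0.19  0.29  1.76 -0.01  1.11 -0.07] w 87.9 F [-0.5  0.4 -0.4] M [-0.04 -0.06  0.02] tilt [-0.0141 -0.0085 -0.9999]
shift cm [ 0.09 -0.03 16.42] world mm [  -1.4   -1.2 -164.2] turn None
```

Call:
arm_command(
  increments=[
    [[-2.5,2.5,-1],0],
    [[-2.5,3,-1],0],
    [[-2.5,3,0],0],
    [[-2,3,0],0],
    [[-2,3,0],0],
    [[0,3,0],0],
    [[0,3,0],0],
    [[0,0,0],0],
  ],
)

```text
t: 29.0
ee_pos: [398.7, -290.2, 275.8]
orientation: [3.127, -0.176, -0.018]
ft_force: [-0.7, 0.4, -0.2]
width: 87.9
```

```bash
python3 - <<'E'
from m import *
plan((541,-97,150))
a=grab("top","pics/t9.png");b=grab("side","pics/s10.png")
cv2.imwrite("pics/z16.png",np.hstack([cv2.resize(a[165:265,315:415],(400,400),interpolation=2),cv2.resize(b[120:220,300:400],(400,400),interpolation=2)])[:,:,::-1])
E
```

```text
t 29.0 tcp [ 398.7 -290.2  275.8] yaw -6.5 q [-0.64  0.17  1.86 -0.02  1.12 -0.52] w 87.9 F [-0.7  0.4 -0.2] M [-0.06 -0.1  -0.01] tilt [-0.0123 -0.0089 -0.9999]
shift cm [ 12.11 -20.92  12.24] world mm [ 142.3  193.2 -125.8] turn None
```

View pics/z16.png

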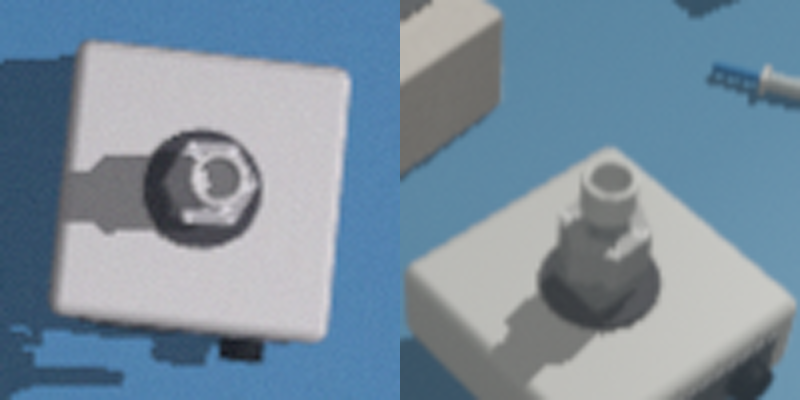

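View pics/t9.png

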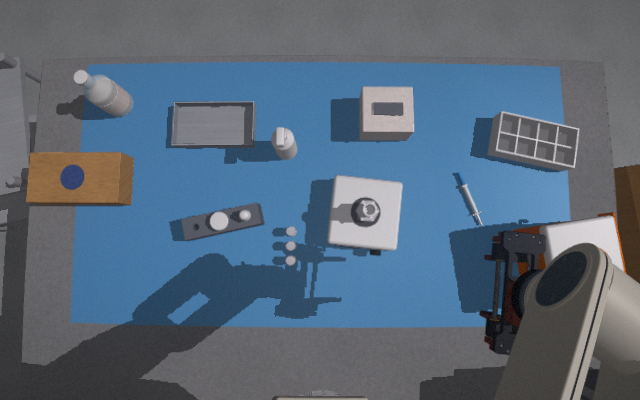

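```bash
python3 - <<'E'
from m import *
t=cv2.imread("pics/t9.png");s=cv2.imread("pics/s10.png")
cv2.imwrite("pics/z17.png",np.hstack([cv2.resize(t[195:225,350:385],None,fx=11,fy=11,interpolation=2),cv2.resize(s[155:185,335:370],None,fx=11,fy=11,interpolation=2)]))
for z in (147,150,153): print(z,proj("top",[541.8,-97.9,z]),proj("side",[542,-95.2,z]))
E
```

```text
147 [[369.12998612 209.10350491]] [[352.33519479 165.40733232]]
150 [[369.29243608 208.99166503]] [[352.44326875 164.39686121]]
153 [[369.45605141 208.87902138]] [[352.55198775 163.38023293]]
```

View pics/z17.png

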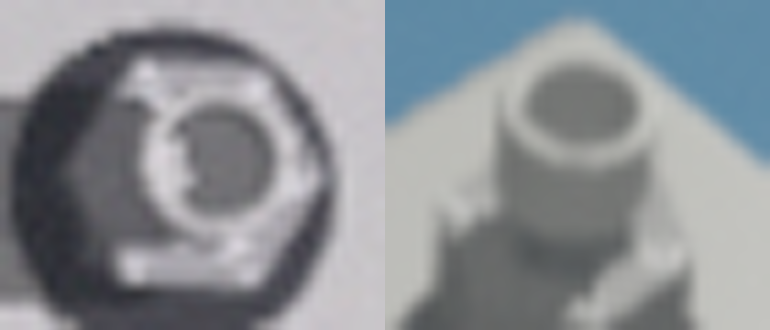

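The rim sits at side (352.2,164.2) and top (368.9,209.1). Predicted for a fully seated head is (352.4,164.4) and (369.3,209.0), so it is home and upright. The bystanders look unmoved, so I hand in.

```bash
python3 -c "
from workcell import *
print(get_obs()['t'],close_job())"
```

```text
the job is handed in; nothing more can be done
29.1 None
```

The cup head is in the collet and fully home, and the nut is snug. I handed the job in at 29.1 s with the gripper open and clear of everything.

- **Seating:** I lowered the shank with the nut still loose and felt the bore floor with about 11 N, at the height expected. After I let go and moved away, the cup rim was within about half a pixel of its predicted seated position in both cameras. So the head is home and upright.
- **Nut:** I turned it clockwise about 60° in all. The effort was 0.37–0.40 N m while free, rose from about 10° of gripper yaw, and read 0.68, 0.67 and 0.77 N m at the end. That is about 0.31 N m above free, in the middle of the snug range, but single readings scatter by about 0.05 N m.
- **Bystanders:** in the final top view the disc and dome heads, vials, spray bottle and syringe look unmoved. I judged that by eye and did not measure it.

**What went wrong or disagreed:**
- **First nut grip:** it was too low, and the fingertips caught the square neck. The moment reached 1.27 N m and the nut did not turn, as far as the side view shows. I opened and gripped again 5 mm higher.
- **Second grip:** it still rubbed the neck for the first 36° or so, adding about 0.27 N m. I took the free-effort baseline only after that rub stopped.
- **Tool tilt:** the tool drifted to about 2° off vertical during the carry. I brought it to about 0.5° before inserting, and it was about 1° off while turning the nut.

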